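# Punch the hanging-hole spots in the cedar template strips

## Task

Punch the drill spot of every cedar template strip on the bench: slide each strip, spot end first, between the fences and under the spring-loaded centre punch up to the end stop, press the red knob straight down until the spring snaps and the plug is driven in, then slide the strip out and lay it in the blue tray. At the end all the strips lie marked, spot up, side by side flat on the tray's floor, the punch is up again, and the bowl blank, faceplate and cork block have been left alone.

Things in the scene. Friction and masses are not known exactly. Their poses are not given: they have to be found in the camera images.
- strip1: cedar template strip, 140 long (its x) x 36 wide (its y) x 16 thick, about 70 g, lying flat on the bench at the start, punching spot up; may be absent. Origin: centre of the underside. The spot is on the centre line, 45 mm from the middle towards the +x end (25 mm from that end)
- spot1 (a point): the spot of strip1: centre of a 13 mm square recess, level with the strip's top face. In it a round white plug lies 2 mm below the top face; a finger is too broad to reach it
- mark1 (a joint): how far the plug of strip1 has been driven in, in m: 0 unmarked, about 0.004 after the punch has snapped on it; it stays where it is driven, and takes 4 N to drive
- strip2: cedar template strip, 140 long (its x) x 36 wide (its y) x 16 thick, about 70 g, lying flat on the bench at the start, punching spot up; may be absent. Origin: centre of the underside. The spot is on the centre line, 45 mm from the middle towards the +x end (25 mm from that end)
- spot2 (a point): the spot of strip2: centre of a 13 mm square recess, level with the strip's top face. In it a round white plug lies 2 mm below the top face; a finger is too broad to reach it
- mark2 (a joint): how far the plug of strip2 has been driven in, in m: 0 unmarked, about 0.004 after the punch has snapped on it; it stays where it is driven, and takes 4 N to drive
- strip3: cedar template strip, 140 long (its x) x 36 wide (its y) x 16 thick, about 70 g, lying flat on the bench at the start, punching spot up; may be absent. Origin: centre of the underside. The spot is on the centre line, 45 mm from the middle towards the +x end (25 mm from that end)
- spot3 (a point): the spot of strip3: centre of a 13 mm square recess, level with the strip's top face. In it a round white plug lies 2 mm below the top face; a finger is too broad to reach it
- mark3 (a joint): how far the plug of strip3 has been driven in, in m: 0 unmarked, about 0.004 after the punch has snapped on it; it stays where it is driven, and takes 4 N to drive
- stand: bench punch stand, fixed: a wooden bed 280 x 90 x 12 mm thick, punch hanging over it from a green column and arm. Origin: at bench level straight under the punch axis, on the bed's centre line; x runs along the bed from its open tail (x = -210 mm) to the column (x = +40 to +70). At rest the punch tip (6 mm diameter) is 36 mm above the bench, the underside of its 34 mm housing 54 mm
- stop (a point): middle of the end stop's face on the bed's top (stand x = +25 mm, 12 mm above the bench). A strip slid +x end first against it has its spot under the punch: its middle is then at stand x = -45, its tail end at -115, clear of the fences; its top is 8 mm below the punch tip, so it must be slid in level and slid out again
- mouth (a point): middle of the fences' mouth on the bed's top (stand x = -63 mm). Two steel fences stand 10 mm above the bed: 39 mm apart (inner faces) from stand x = -35 to the stop, flaring to about 68 mm apart at this mouth
- punch_knob (a point): centre of the top face of the red punch knob (36 mm diameter), 140 mm above the bench at rest, on the vertical punch axis; push it straight down
- punch (a joint): how far the punch is pressed, in m, 0 to 0.014 (hard stop). A hidden spring resists with about 2 N at first, 14 N at 8 to 9 mm, then snaps and the resistance drops to 4 N; the tip meets the plug at 10 mm and drives it 4 mm in by full travel. Released, it rises by itself. With no recess under the tip it strikes wood at 8 mm and makes no mark
- tray: blue tray fixed to the bench, outside 192 (its x) x 232 (its y), 18 high, walls 6 thick, floor top 6 mm above the bench; origin: centre of the underside; the three strips fit side by side along its x
- bowl_blank: squat dark mulberry bowl blank, 126 diameter, 72 high, origin at the centre of its underside; a bystander, to be left alone
- faceplate: cast iron lathe faceplate, 100 diameter, 40 high at the hub, origin at the centre of its underside; a bystander, to be left alone
- cork_block: pale cork sanding block, 110 x 60 x 30, origin at the centre of its underside; a bystander, to be left alone
There are look-alikes about, which are no part of the job. Leave any black look-alike of the strip3 alone. What is shaped like the strip2 but purple is not meant.

How it is judged:
By the outcome, as a careful person would: the job done as asked, in the order asked, and still so for the second after the job is handed in, with the robot touching nothing.
Of strip1, strip2, strip3 only 2 to 3 are there at a start; the rules pass over those that are not, and their reading is None.
At some moment in a run one of strip1, strip2, strip3 may be knocked a few centimetres aside while the robot is not near it.
Once in a run the grip may slacken for a moment while it holds something.
It also fails if it takes over 210 s, if anything falls off the work surface, if the arm or the gripper's body presses on something with over 40 N, if the wrist force passes 120 N, or if a joint passes its speed limit or range.

## Robot

A 6-joint arm with a two-finger parallel gripper is mounted at the origin on the work surface. World frame = base frame: x ahead of the robot, y to its left, z up, the work surface at z = 0. Lengths are in mm, angles in rad, forces in N, time in s.
With the tool pointing down it reaches from about 250 to 775 mm from the base axis. Payload 8.9 kg.
Tool frame: the origin (TCP) lies on the centre line of the jaws, within the pads' length; the fingertips stand finger_overhang ahead of it and the grasp point (between the pads) lies 2 mm behind it (finger_overhang is the distance from the TCP to the fingertips, in mm); y points along the fingers, x is the direction in which the jaws open and shut, and the axes are right-handed (so a half turn about y gives the same grasp; the last joint's range is limited). The gripper opens to 85 mm and grips with 20 to 120 N. Pads are 22 mm wide; open, the fingers measure 114 mm over their backs; the gripper's body (76 mm by 85 mm) begins 54 mm behind the grasp point. The pads swing forward as they close: fully open they stand 13 mm farther back than shut.
Start: joints at [-1.255, 0.291, -0.153, 1.127, 0, 1.431], TCP at [230.625, -471.631, 248.305] pointing down, gripper open.
Joint ranges: [-2.52, 2.52], [-0.91, 1.74], [-1.3, 1.37], [-1.96, 2.02], [-1.52, 1.47], [-3.14, 3.14]. Speed limits (rad/s): [2.22, 2.22, 2.79, 3.14, 3.14, 3.14].

## Interface

Orientations are given as a rotation vector (axis times angle).
In Python, from station import * gives the robot as it stands.
- The arm moves only by the tool arm_command, never from a script. Its argument "motion" is a list that holds one entry, the list of rows, each a list of 7 numbers: the shift along the tool's x, y, z in units of 40 mm (1.0 is 40 mm), then the turn, a rotation vector about the tool's x, y, z in units of 6 degrees (1.0 is 6 degrees), then the opening, from 0 (shut) to 1 (fully open). In form: [[[tx, ty, tz, rx, ry, rz, grip], ...]]. A call has 1 to 8 rows; each row shifts and turns the commanded pose from where the row before left it, along the tool's axes as they then stand; what a row does not reach is not made up. A row lasts 1/12 s, in which the tool goes at most 41.7 mm and 7.16 degrees, less where a joint would pass 70% of its speed; a pose out of reach is approached as far as the arm can. A call is refused whole if a number of a shift passes 1 or a number of a turn 1, either way. A call with a gripper value outside its range is refused whole. The fingers move at their own pace and stop on an object; "grip_force" is the grip in N (left out, the last holds). Time passes only in rows, so rows that do not move let the fingers close. It gives the time, the measured TCP pose, the force and the opening at its end, in the units of the state.
- observe(): the state, without advancing time (a new reading comes with each control period).
- camera(name): name is "side" or "top"; returns a dict with "img" (384x512x3 uint8, red, green, blue), "vfov" (degrees; the focal length in pixels is half the picture's height over the tangent of half this angle, whatever the lens; pixels are square), "cx", "cy" (the principal point, pixels), "D" ([k1, k2, p1, p2, k3] as OpenCV has them; the pictures are not rectified), "cam_to_world" (4x4, takes a point from camera to world coordinates). Camera axes: x right, y down, z forward; pixel columns grow to the right and rows downward; lengths in mm; the calibration is good to about 2 mm. A picture is of the moment at which its call begins. There is no depth.
- sign_off(): hands the job in, once; it reports no verdict.
The state is a dict: "t": time; "joints": joint angles; "qvel": joint speeds; "joint_efforts": joint torques, N m; "tool_pos": TCP position; "orientation": TCP orientation; "force": force on the tool from outside, world axes, zero at the start; "torque": the same for the moment, N m; "gripper_width": finger opening in mm.
Only numpy, scipy, OpenCV 4.12 (cv2) and the standard library are available. Lean on these libraries where they do the work, as an engineer would, in place of code of your own. Each camera call takes 0.05 s, during which the arm holds its last target.

## Working session

There is one attempt and no reset: what is moved stays moved. The work goes in short steps, Python scripts to look and compute and a tool call to move; the robot and the scene stay as the last step left them, time stands still between calls to the robot, and variables do not carry over. Pictures are saved under pics/ and viewed, and the job is handed in when it is done.

Besides the shell and the picture viewer there is one more tool, called after "Emit:" as a command line: name --argument value ..., lists and objects as JSON in quotes. arm_command: Moves the arm, as the interface text tells. Its arguments: {"type":"object","properties":{"motion":{"type":"array"},"grip_force":{"type":"number"}},"required":["motion"]}

```bash
ls; mkdir -p pics; cat > h.py <<'E'
import numpy as np, cv2
from station import *
def snap(n,f):
    c=camera(n); cv2.imwrite('pics/'+f,c['img'][:,:,::-1].copy()); return c
def K(c):
    f=192/np.tan(np.radians(c['vfov'])/2)
    return np.array([[f,0,c['cx']],[0,f,c['cy']],[0,0,1]])
def ray(c,px,z):
    p=np.array(px,float).reshape(-1,1,2)
    u=cv2.undistortPoints(p,K(c),np.array(c['D'],float)).reshape(-1,2)
    T=np.array(c['cam_to_world']); d=np.c_[u,np.ones(len(u))]@T[:3,:3].T; o=T[:3,3]
    return o+d*((z-o[2])/d[:,2])[:,None]
def proj(c,P):
    T=np.linalg.inv(np.array(c['cam_to_world']))
    q,_=cv2.projectPoints(np.array(P,float).reshape(-1,1,3),cv2.Rodrigues(T[:3,:3])[0],T[:3,3],K(c),np.array(c['D'],float)); return q.reshape(-1,2)
E
python3 - <<'E'
from h import *
import pickle
a=snap('top','t0.png'); b=snap('side','s0.png')
print(observe())
for c in (a,b): print({k:v for k,v in c.items() if k!='img'})
E
```

```text
pics
{'t': 0.1, 'joints': array([-1.25531267e+00,  2.91194254e-01, -1.54010702e-01,  1.12669909e+00,
        8.19130492e-06,  1.43152967e+00]), 'qvel': array([-1.59238998e-03, -6.21490994e-04,  2.01629177e-04, -9.01448443e-04,
       -2.06375718e-03,  3.06729228e-05]), 'joint_efforts': array([ 1.95979395e-03, -5.37977242e+01,  3.31917858e+01,  9.38166602e-03,
       -1.90092983e-04,  1.48401364e-05]), 'tool_pos': array([ 230.51164019, -471.29784768,  247.82012918]), 'orientation': array([-1.38993228,  0.8686529 , -0.8672696 ]), 'force': array([-0.79913029,  0.24840313,  0.21291383]), 'torque': array([0.00564726, 0.04176748, 0.04463202]), 'gripper_width': 85.7290463810126}
{'vfov': 51.95495074435656, 'cx': 255.83662779864258, 'cy': 194.70209837915272, 'D': array([0.00274638, 0.        , 0.        , 0.        , 0.        ]), 'cam_to_world': array([[ 2.47017131e-02, -9.95008857e-01,  9.66809185e-02,
         4.85409418e+02],
       [-9.99370696e-01, -2.70406220e-02, -2.29568586e-02,
         1.11923473e+02],
       [ 2.54565898e-02, -9.60530030e-02, -9.95050643e-01,
         1.17365954e+03],
       [ 0.00000000e+00,  0.00000000e+00,  0.00000000e+00,
         1.00000000e+00]])}
{'vfov': 45.98724238336118, 'cx': 262.97157892600717, 'cy': 191.40945793572692, 'D': array([-0.02493792,  0.        ,  0.        ,  0.        ,  0.        ]), 'cam_to_world': array([[-7.87257491e-01, -3.80974164e-01,  4.84854957e-01,
        -1.48622426e+02],
       [-6.16272595e-01,  4.59563222e-01, -6.39538688e-01,
         1.05844633e+03],
       [ 2.08262105e-02, -8.02284446e-01, -5.96578525e-01,
         1.00398804e+03],
       [ 0.00000000e+00,  0.00000000e+00,  0.00000000e+00,
         1.00000000e+00]])}
```

View pics/t0.png

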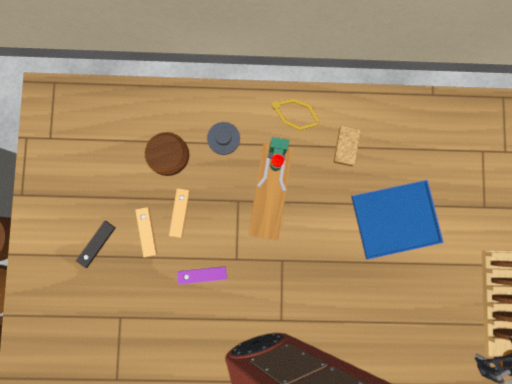

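View pics/s0.png

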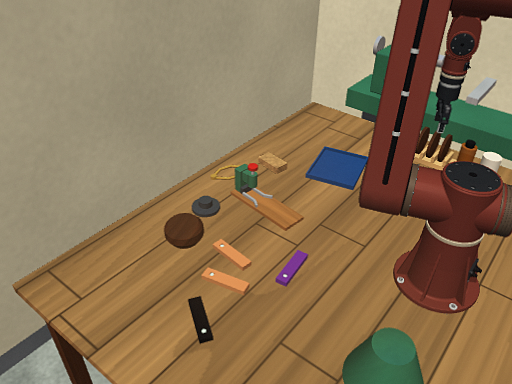

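```bash
cat >> h.py <<'E'
def R(o): return cv2.Rodrigues(np.array(o,float))[0]
def strips(c,z=16):
    hsv=cv2.cvtColor(c['img'],cv2.COLOR_RGB2HSV)
    m=cv2.inRange(hsv,(10,100,225),(22,200,255))
    return m
E
python3 - <<'E'
import station; print([x for x in dir(station) if x[0]!='_'])
from h import *
s=observe(); print(R(s['orientation']).round(3))
c=camera('top'); b=camera('side')
big=cv2.resize(c['img'][100:300,60:460],None,fx=2,fy=2,interpolation=cv2.INTER_CUBIC)
cv2.imwrite('pics/t1.png',big[:,:,::-1])
h=cv2.cvtColor(c['img'],cv2.COLOR_RGB2HSV)
for p in [(146,240),(178,225),(143,216),(268,220),(397,219),(277,160),(280,144)]: print(p,c['img'][p[1],p[0]],h[p[1],p[0]])
m=cv2.inRange(h,(0,200,150),(5,255,255)); n=cv2.connectedComponentsWithStats(m); print(n[2],n[3])
m=cv2.inRange(h,(105,180,60),(125,255,255)); n=cv2.connectedComponentsWithStats(m)
i=1+np.argmax(n[2][1:,4]); cs,_=cv2.findContours((n[1]==i).astype('u1'),0,2)
bx=cv2.boxPoints(cv2.minAreaRect(cs[0])); print('tray',bx, ray(c,bx,18))
E
```

```text
['Unreachable', 'camera', 'finger_overhang', 'observe', 'sign_off']
[[ 0.439 -0.     0.898]
 [-0.898  0.001  0.439]
 [-0.001 -1.     0.   ]]
(146, 240) [247 207 143] [ 18 107 247]
(178, 225) [248 203 139] [ 18 112 248]
(143, 216) [224 229 227] [ 78   6 229]
(268, 220) [207 154  84] [ 17 152 207]
(397, 219) [ 37 104 169] [105 199 169]
(277, 160) [243  13   0] [  2 255 243]
(280, 144) [ 72 145 118] [ 79 128 145]
[[     0      0    512    384 196488]
 [   271    154     13     13    120]] [[255.48677782 191.51912076]
 [277.15       160.19166667]]
tray [[352.3764  196.69412]
 [427.44702 180.01178]
 [441.07056 241.31766]
 [365.99994 258.     ]] [[ 599.5413854  -201.01658378   18.        ]
 [ 655.75128131 -426.71705253   18.        ]
 [ 474.54739401 -464.05513678   18.        ]
 [ 420.67710465 -241.22577361   18.        ]]
```

View pics/t1.png

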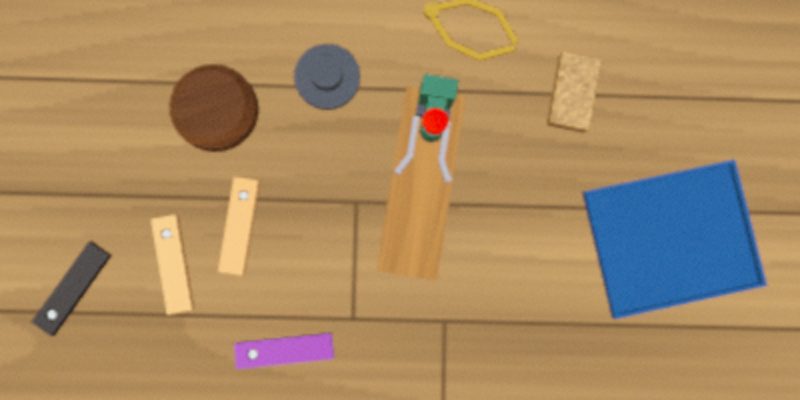

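```bash
cat >> h.py <<'E'
def find_strips(c,z=16):
    h=cv2.cvtColor(c['img'],cv2.COLOR_RGB2HSV)
    m=cv2.inRange(h,(14,80,228),(22,135,255)); m=cv2.morphologyEx(m,cv2.MORPH_CLOSE,np.ones((5,5),'u1'))
    n=cv2.connectedComponentsWithStats(m); out=[]
    for i in range(1,n[0]):
        if n[2][i,4]<250: continue
        cs,_=cv2.findContours((n[1]==i).astype('u1'),0,2)
        r=cv2.minAreaRect(cs[0]); bx=cv2.boxPoints(r)
        w=ray(c,bx,z); ce=ray(c,[r[0]],z)[0]
        e=[w[1]-w[0],w[2]-w[1]]; e.sort(key=lambda v:-np.linalg.norm(v)); L=[np.linalg.norm(v) for v in e]
        d=e[0]/L[0]
        # spot: white within component bbox
        x,y,ww,hh,_=n[2][i]; sub=h[y:y+hh,x:x+ww]; wm=((sub[...,1]<60)&(sub[...,2]>170)).astype('u1')
        ys,xs=np.nonzero(wm&(cv2.morphologyEx((n[1]==i).astype('u1'),cv2.MORPH_CLOSE,np.ones((7,7),'u1'))[y:y+hh,x:x+ww]))
        sp=ray(c,[[xs.mean()+x,ys.mean()+y]],z-2)[0] if len(xs) else None
        if sp is not None and (sp-ce)@d<0: d=-d
        out.append(dict(px=np.round(r[0],1),n=n[2][i,4],c=ce.round(1),d=d.round(3),ang=round(float(np.degrees(np.arctan2(d[1],d[0]))),1),L=np.round(L,1),spot=None if sp is None else sp.round(1)))
    return out
E
python3 - <<'E'
from h import *
import station
print(station.finger_overhang)
c=camera('top')
for s in find_strips(c): print(s)
print('knob',ray(c,[[277.15,160.2]],140))
# bed: tail corners eyeballed in crop: (380,271),(437,277); far corners (410,88),(463,95)
P=lambda q:[[x/2+60,y/2+100] for x,y in q]
print('bed',ray(c,P([(380,271),(437,277),(408,87),(464,96)]),12))
print('fences mouth,',ray(c,P([(398,172),(449,179),(413,145),(442,150),(416,120),(446,124)]),22))
b=camera('side'); h=cv2.cvtColor(b['img'],cv2.COLOR_RGB2HSV)
m=cv2.inRange(h,(0,200,120),(5,255,255)); n=cv2.connectedComponentsWithStats(m)
for i in range(1,n[0]):
  if n[2][i,4]>30: print(n[2][i],n[3][i])
big=cv2.resize(b['img'][140:250,180:380],None,fx=4,fy=4,interpolation=cv2.INTER_CUBIC)
cv2.imwrite('pics/s1.png',big[:,:,::-1])
E
```

```text
17.0
{'px': array([178.5, 212.5]), 'n': np.int32(557), 'c': array([539.5, 310.1,  16. ]), 'd': array([ 0.993, -0.119,  0.   ]), 'ang': -6.9, 'L': array([138.6,  34.3]), 'spot': array([584.2, 303.9,  14. ])}
{'px': array([145.1, 231.7]), 'n': np.int32(571), 'c': array([481.1, 404.3,  16. ]), 'd': array([ 0.976,  0.218, -0.   ]), 'ang': 12.6, 'L': array([138.2,  34.5]), 'spot': array([524.9, 413.4,  14. ])}
knob [[679.63788321  33.61561687 140.        ]]
bed [[477.66840162  99.2662637   12.        ]
 [470.96577777  15.40909441  12.        ]
 [753.30754452  64.43482242  12.        ]
 [742.12727705 -20.02074412  12.        ]]
fences mouth, [[623.2902483   76.67681281  22.        ]
 [614.99544446   1.28540569  22.        ]
 [664.06041491  55.47082179  22.        ]
 [657.82431137  12.41468181  22.        ]
 [701.61191195  51.84911969  22.        ]
 [696.91322852   7.19693223  22.        ]]
[248 163  10   8  60] [252.26666667 166.48333333]
```

View pics/s1.png

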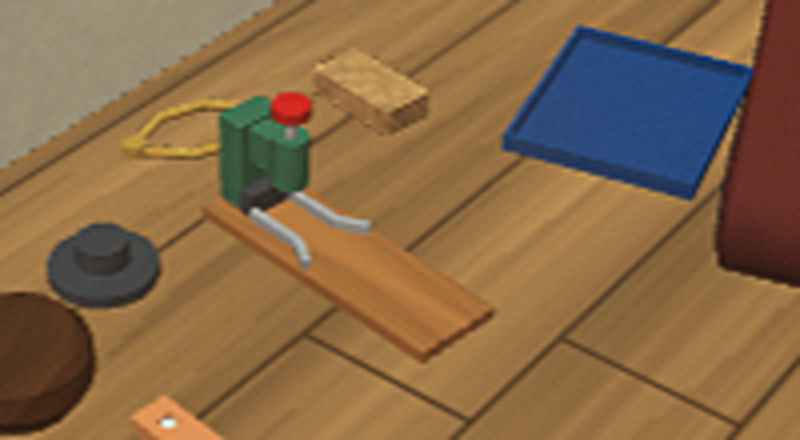

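Emit:
arm_command --motion '[[[0, 0, 0, 0, -1, 0, 0.65], [0, 0, 0, 0, -1, 0, 0.65], [0, 0, 0, 0, -1, 0, 0.65], [0, 0, 0, 0, -1, 0, 0.65], [0, 0, 0, 0, -1, 0, 0.65], [0, 0, 0, 0, -1, 0, 0.65], [0, 0, 0, 0, -1, 0, 0.65], [0, 0, 0, 0, -1, 0, 0.65]]]' --grip_force 40

```text
t: 0.97
tool_pos: [230.6, -471.6, 248.3]
orientation: [-1.56, 0.214, -0.214]
force: [0.4, 0.4, 0.9]
gripper_width: 55.4
```

Emit:
arm_command --motion '[[[0, 0, 0, 0, -1, 0, 0.65], [0, 0, 0, 0, -1, 0, 0.65], [0, 0, 0, 0, -1, 0, 0.65], [0, 0, 0, 0, -1, 0, 0.65], [0, 0, 0, 0, -1, 0, 0.65], [0, 0, 0, 0, -1, 0, 0.65], [0, 0, 0, 0, -1, 0, 0.65], [0, 0, 0, 0, -1, 0, 0.65]]]'

```text
t: 1.63
tool_pos: [230.6, -471.6, 248.2]
orientation: [-1.525, -0.442, 0.442]
force: [0.4, 0.4, 0.2]
gripper_width: 55.6
```

Emit:
arm_command --motion '[[[0, 0, 0, 0, -1, 0, 0.65], [0, 0, 0, 0, -1, 0, 0.65], [0, 0, 0, 0, -1, 0, 0.65], [0, 0, 0, 0, -1, 0, 0.65], [0, 0, 0, 0, -1, 0, 0.65], [0, 0, 0, 0, -1, 0, 0.65], [0, 0, 0, 0, -1, 0, 0.65], [0, 0, 0, 0, -0.5, 0, 0.65]]]'

```text
t: 2.3
tool_pos: [230.6, -471.6, 248.3]
orientation: [-1.305, -1.046, 1.046]
force: [-0.1, 0.1, 0.4]
gripper_width: 55.5
```

```bash
cat > plan.py <<'E'
from h import *
import sys
def plan(x,y,z,ang):
    """ang = tool z heading deg"""
    s=observe(); Rm=R(s['orientation']); p=s['tool_pos']
    cur=np.degrees(np.arctan2(Rm[1,2],Rm[0,2])); da=(ang-cur+180)%360-180
    t=Rm.T@(np.array([x,y,z])-p)/40
    print('t',round(s['t'],2),'pos',p.round(1),'ang',round(cur,2),'down',Rm[:,1].round(3),'w',round(s['gripper_width'],1),'F',s['force'].round(1))
    print(' shift units (tool now)',t.round(3),'| turn ry total',round(-da/6,3))
    a=np.radians(ang); R2=np.c_[[np.sin(a),-np.cos(a),0],[0,0,-1],[np.cos(a),np.sin(a),0]]
    print(' shift units if turned first',(R2.T@(np.array([x,y,z])-p)/40).round(3))
if __name__=='__main__': plan(*map(float,sys.argv[1:5]))
E
python3 plan.py 490 316 150 173.1; python3 plan.py 400 -200 150 173.1
```

```text
t 2.3 pos [ 230.6 -471.6  248.3] ang 167.39 down [-0.  0. -1.] w 55.5 F [-0.1  0.1  0.4]
 shift units (tool now) [20.631  2.458 -2.031] | turn ry total -0.951
 shift units if turned first [20.327  2.456 -4.073]
t 2.3 pos [ 230.6 -471.6  248.3] ang 167.39 down [-0.  0. -1.] w 55.5 F [-0.1  0.1  0.4]
 shift units (tool now) [ 7.551  2.457 -2.651] | turn ry total -0.951
 shift units if turned first [ 7.25   2.456 -3.389]
```

Emit:
arm_command --motion '[[[0, 0, 0, 0, -0.95, 0, 0.65], [0.9, 0.1, -0.18, 0, 0, 0, 0.65], [0.9, 0.1, -0.18, 0, 0, 0, 0.65], [0.9, 0.1, -0.18, 0, 0, 0, 0.65], [0.9, 0.1, -0.18, 0, 0, 0, 0.65], [0.9, 0.1, -0.18, 0, 0, 0, 0.65], [0.9, 0.1, -0.18, 0, 0, 0, 0.65], [0.9, 0.1, -0.18, 0, 0, 0, 0.65]]]'

```text
t: 2.97
tool_pos: [312.5, -226.4, 220.2]
orientation: [-1.267, -1.115, 1.115]
force: [1.4, -0.4, 0.4]
gripper_width: 55.6
```

Emit:
arm_command --motion '[[[0.9, 0.1, -0.18, 0, 0, 0, 0.65], [0.9, 0.1, -0.18, 0, 0, 0, 0.65], [0.9, 0.1, -0.18, 0, 0, 0, 0.65], [0.9, 0.1, -0.18, 0, 0, 0, 0.65], [0.9, 0.1, -0.18, 0, 0, 0, 0.65], [0.9, 0.1, -0.18, 0, 0, 0, 0.65], [0.9, 0.1, -0.18, 0, 0, 0, 0.65], [0.9, 0.1, -0.18, 0, 0, 0, 0.65]]]'

```text
t: 3.63
tool_pos: [406.1, 52.4, 188.3]
orientation: [-1.267, -1.116, 1.115]
force: [0.9, -1.0, 0.2]
gripper_width: 56.0
```

```bash
python3 plan.py 490 316 150 173.1
```

```text
t 3.63 pos [406.1  52.4 188.3] ang 172.77 down [ 0.001 -0.    -1.   ] w 56.0 F [ 0.9 -1.   0.2]
 shift units (tool now) [ 6.802  0.959 -1.25 ] | turn ry total -0.056
 shift units if turned first [ 6.794  0.958 -1.29 ]
```

Emit:
arm_command --motion '[[[0.9, 0.5, -0.1, 0, 0, 0, 0.43], [0.9, 0.5, -0.1, 0, 0, 0, 0.43], [0.9, 0.5, -0.1, 0, 0, 0, 0.43], [0.9, 0.5, -0.1, 0, 0, 0, 0.43], [0.5, 0.5, 0, 0, 0, 0, 0.43], [0, 0.5, 0, 0, 0, 0, 0.43], [0, 0.2, 0, 0, 0, 0, 0.43], [0, 0, 0, 0, 0, 0, 0.43]]]'

```text
t: 4.3
tool_pos: [440.7, 210.6, 58.6]
orientation: [-1.265, -1.113, 1.119]
force: [-1.2, 0.3, -0.9]
gripper_width: 36.7
```

```bash
python3 plan.py 490 216 22 173.1; python3 - <<'E'
from h import *
c=snap('top','t2.png'); b=snap('side','s2.png')
I=b['img'][180:330,120:320]; cv2.imwrite('pics/s2c.png',cv2.resize(I,None,fx=4,fy=4,interpolation=2)[:,:,::-1])
E
```

```text
t 4.3 pos [440.7 210.6  58.6] ang 172.79 down [-0.004 -0.001 -1.   ] w 36.7 F [-1.2  0.3 -0.9]
 shift units (tool now) [ 0.289  0.912 -1.208] | turn ry total -0.052
 shift units if turned first [ 0.281  0.916 -1.207]
```

View pics/s2c.png

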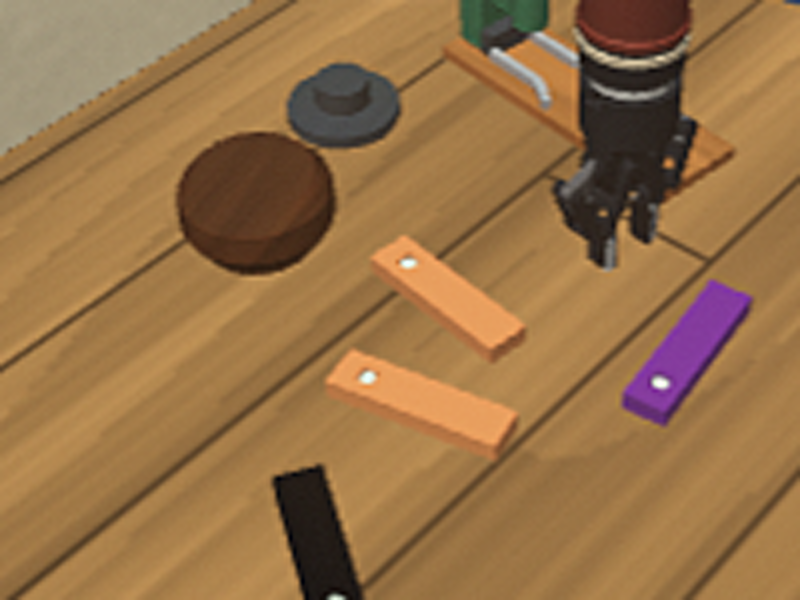

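View pics/t2.png

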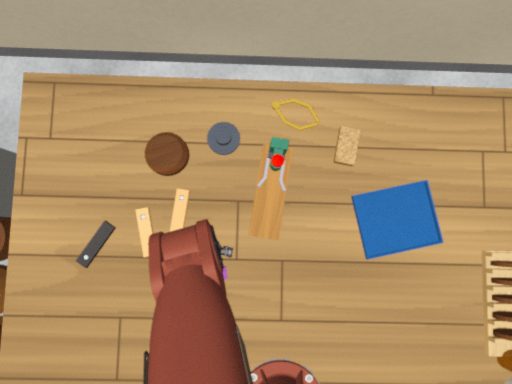

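```bash
python3 - <<'E'
from h import *
b=camera('side')
for px in [(271.2,246.2),(281,240)]:
  for z in (20,30,40,50): print(px,ray(b,[px],z).round(1))
E
```

```text
(271.2, 246.2) [[453.6 214.   20. ]]
(271.2, 246.2) [[447.5 222.6  30. ]]
(271.2, 246.2) [[441.4 231.1  40. ]]
(271.2, 246.2) [[435.3 239.7  50. ]]
(281, 240) [[446.7 171.4  20. ]]
(281, 240) [[440.6 180.4  30. ]]
(281, 240) [[434.6 189.5  40. ]]
(281, 240) [[428.5 198.5  50. ]]
```

Emit:
arm_command --motion '[[[0, 0.2, -0.2, 0, 0, 0, 0.43], [0, 0.2, 0, 0, 0, 0, 0.43], [0, 0.1, 0, 0, 0, 0, 0.43], [0, 0.1, 0, 0, 0, 0, 0.43], [0, 0, 0, 0, 0, 0, 0.43]]]'

```text
t: 4.87
tool_pos: [449.7, 209.7, 35.4]
orientation: [-1.266, -1.114, 1.116]
force: [-0.7, 0.5, 0.4]
gripper_width: 36.6
```

Emit:
arm_command --motion '[[[0, 0.15, 0, 0, 0, 0, 0.43], [0, 0.1, 0, 0, 0, 0, 0.43], [0, 0.05, 0, 0, 0, 0, 0.43], [0, 0.03, 0, 0, 0, 0, 0.43], [0, 0.02, 0, 0, 0, 0, 0.43], [0, 0, 0, 0, 0, 0, 0.43], [0, 0, 0, 0, 0, 0, 0.43]]]'

```text
t: 5.45
tool_pos: [450.4, 210.1, 22.4]
orientation: [-1.266, -1.116, 1.116]
force: [-0.2, 0.3, -1.3]
gripper_width: 36.9
```

Emit:
arm_command --motion '[[[0, 0.02, 0, 0, 0, 0, 0.43], [0, 0.02, 0, 0, 0, 0, 0.43], [0, 0.02, 0, 0, 0, 0, 0.43], [0, 0, 0, 0, 0, 0, 0.43]]]'

```text
t: 5.78
tool_pos: [450.3, 210.1, 19.8]
orientation: [-1.266, -1.116, 1.116]
force: [-0.0, -0.2, 0.7]
gripper_width: 36.5
```

Emit:
arm_command --motion '[[[0, 0.02, 0, 0, 0, 0, 0.43], [0, 0.02, 0, 0, 0, 0, 0.43], [0, 0.02, 0, 0, 0, 0, 0.43], [0, 0, 0, 0, 0, 0, 0.43]]]'

```text
t: 6.12
tool_pos: [450.2, 210.1, 17.3]
orientation: [-1.266, -1.115, 1.116]
force: [-0.7, -0.1, -0.6]
gripper_width: 36.5
```

Emit:
arm_command --motion '[[[0, 0.02, 0, 0, 0, 0, 0.43], [0, 0.02, 0, 0, 0, 0, 0.43], [0, 0, 0, 0, 0, 0, 0.43]]]'

```text
t: 6.37
tool_pos: [450.4, 210.1, 16.0]
orientation: [-1.266, -1.116, 1.115]
force: [-0.1, 0.8, -0.1]
gripper_width: 36.7
```

Emit:
arm_command --motion '[[[0, -0.6, 0, 0, 0, 0, 0.65], [0, -0.6, 0, 0, 0, 0, 0.65], [0.6, 0, -0.2, 0, 0, 0, 0.65], [0.6, 0, -0.2, 0, 0, 0, 0.65], [0.7, 0, -0.3, 0, 0, 0, 0.65], [0.6, 0, 0, 0, -0.1, 0, 0.65], [0, 0, 0, 0, 0, 0, 0.65], [0, 0, 0, 0, 0, 0, 0.65]]]'

```text
t: 7.03
tool_pos: [490.5, 306.6, 63.5]
orientation: [-1.261, -1.124, 1.125]
force: [-0.0, -0.7, -0.1]
gripper_width: 55.2
```

```bash
python3 plan.py 490 316 18 173.1; python3 - <<'E'
from h import *
c=camera('top')
for s in find_strips(c): print(s)
b=snap('side','s3.png')
I=b['img'][180:330,120:320]; cv2.imwrite('pics/s3c.png',cv2.resize(I,None,fx=4,fy=4,interpolation=2)[:,:,::-1])
E
```

```text
t 7.03 pos [490.5 306.6  63.5] ang 173.46 down [-0. -0. -1.] w 55.2 F [-0.  -0.7 -0.1]
 shift units (tool now) [0.233 1.138 0.039] | turn ry total 0.06
 shift units if turned first [0.232 1.138 0.04 ]
{'px': array([179.7, 205. ]), 'n': np.int32(350), 'c': array([561.4, 307.4,  16. ]), 'd': array([ 0.993, -0.119,  0.   ]), 'ang': -6.9, 'L': array([95.8, 35.2]), 'spot': array([584.2, 303.9,  14. ])}
{'px': array([499. , 267.5]), 'n': np.int32(332), 'c': array([ 402.2, -635.7,   16. ]), 'd': array([-0.999,  0.039,  0.   ]), 'ang': 177.8, 'L': array([96.1, 71.9]), 'spot': None}
{'px': array([500. , 347.5]), 'n': np.int32(281), 'c': array([ 174.2, -630.3,   16. ]), 'd': array([ 0.019, -1.   ,  0.   ]), 'ang': -88.9, 'L': array([64.5, 42. ]), 'spot': None}
```

View pics/s3c.png

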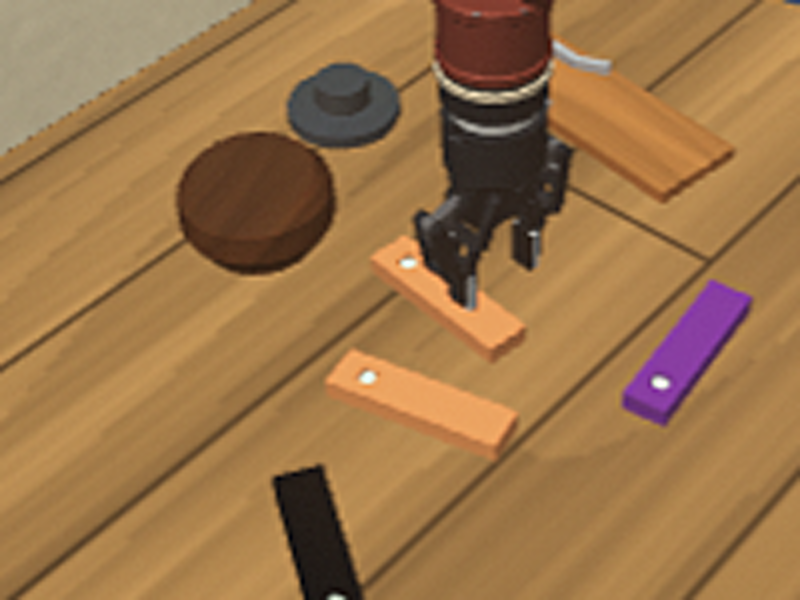

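Emit:
arm_command --motion '[[[0.23, 0, 0.03, 0, 0.06, 0, 0.65], [0, 0.4, 0, 0, 0, 0, 0.65], [0, 0.4, 0, 0, 0, 0, 0.65], [0, 0.2, 0, 0, 0, 0, 0.65], [0, 0.12, 0, 0, 0, 0, 0.65], [0, 0, 0, 0, 0, 0, 0.65], [0, 0, 0, 0, 0, 0, 0.45], [0, 0, 0, 0, 0, 0, 0.35]]]' --grip_force 40

```text
t: 7.8
tool_pos: [491.1, 315.2, 20.0]
orientation: [-1.265, -1.119, 1.118]
force: [-0.9, 0.2, 0.5]
gripper_width: 34.9
```

Emit:
arm_command --motion '[[[0, 0, 0, 0, 0, 0, 0.3], [0, 0, 0, 0, 0, 0, 0.3], [0, 0, 0, 0, 0, 0, 0.3], [0, 0, 0, 0, 0, 0, 0.3]]]'

```text
t: 8.13
tool_pos: [491.2, 315.3, 20.0]
orientation: [-1.265, -1.12, 1.118]
force: [-0.4, -0.9, 6.2]
gripper_width: 34.9
```

Emit:
arm_command --motion '[[[0, -0.3, 0, 0, 0, 0, 0.3], [0, -0.4, 0, 0, 0, 0, 0.3], [0, -0.4, 0, 0, 0, 0, 0.3], [0, -0.2, 0, 0, 0, 0, 0.3], [0, 0, 0, 0, 0, 0, 0.3]]]'

```text
t: 8.55
tool_pos: [491.8, 315.7, 72.9]
orientation: [-1.265, -1.122, 1.116]
force: [0.7, 0.1, -0.7]
gripper_width: 34.8
```

```bash
python3 plan.py 485.6 56.6 70 172.7; python3 - <<'E'
from h import *
b=snap('side','s4.png')
I=b['img'][180:330,120:320]; cv2.imwrite('pics/s4c.png',cv2.resize(I,None,fx=4,fy=4,interpolation=2)[:,:,::-1])
E
```

```text
t 8.55 pos [491.8 315.7  72.9] ang 173.0 down [ 0.003  0.001 -1.   ] w 34.8 F [ 0.7  0.1 -0.7]
 shift units (tool now) [-6.448  0.063 -0.636] | turn ry total 0.05
 shift units if turned first [-6.444  0.073 -0.67 ]
```

View pics/s4c.png

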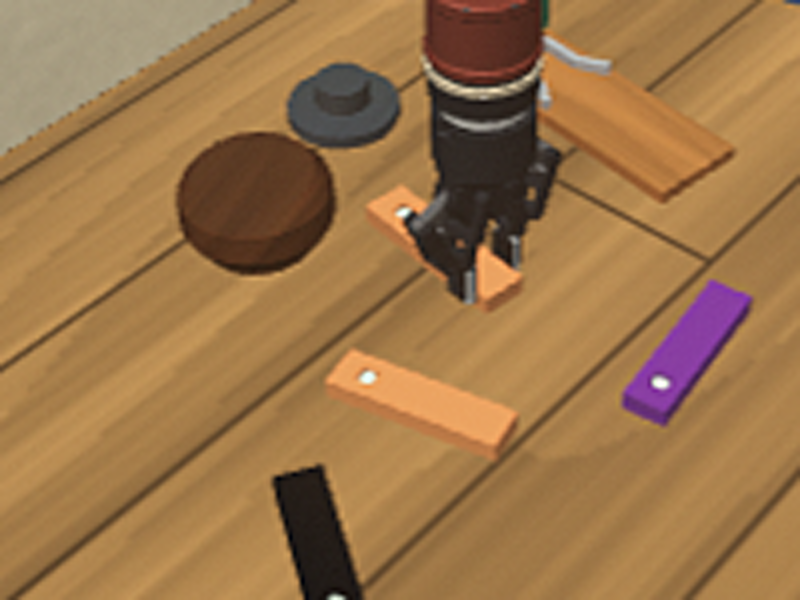

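Gripped and lifted level. Carry over to the bed.

Emit:
arm_command --motion '[[[-0.4, 0, -0.09, 0, 0.05, 0, 0.3], [-0.9, 0, -0.1, 0, 0, 0, 0.3], [-0.9, 0, -0.1, 0, 0, 0, 0.3], [-0.9, 0, -0.1, 0, 0, 0, 0.3], [-0.9, 0, -0.1, 0, 0, 0, 0.3], [-0.9, 0, -0.1, 0, 0, 0, 0.3], [-0.9, 0, -0.1, 0, 0, 0, 0.3], [-0.64, 0, -0.08, 0, 0, 0, 0.3]]]'

```text
t: 9.27
tool_pos: [487.3, 53.1, 70.1]
orientation: [-1.267, -1.113, 1.115]
force: [-0.1, 0.1, 0.0]
gripper_width: 35.3
```

Emit:
arm_command --motion '[[[0, 0, 0, 0, 0, 0, 0.3], [0, 0, 0, 0, 0, 0, 0.3]]]'

```text
t: 9.43
tool_pos: [487.9, 54.5, 70.3]
orientation: [-1.267, -1.112, 1.113]
force: [-0.2, 0.9, -0.5]
gripper_width: 34.8
```

```bash
python3 plan.py 485.6 56.6 33 172.7; python3 - <<'E'
from h import *
c=snap('top','t5.png');b=snap('side','s5.png')
I=b['img'][120:270,180:380]; cv2.imwrite('pics/s5c.png',cv2.resize(I,None,fx=4,fy=4,interpolation=2)[:,:,::-1])
I=c['img'][130:270,200:340]; cv2.imwrite('pics/t5c.png',cv2.resize(I,None,fx=4,fy=4,interpolation=2)[:,:,::-1])
E
```

```text
t 9.43 pos [487.9  54.5  70.3] ang 172.53 down [-0.001  0.    -1.   ] w 34.8 F [-0.2  0.9 -0.5]
 shift units (tool now) [0.046 0.932 0.062] | turn ry total -0.028
 shift units if turned first [0.046 0.932 0.063]
```

View pics/s5c.png

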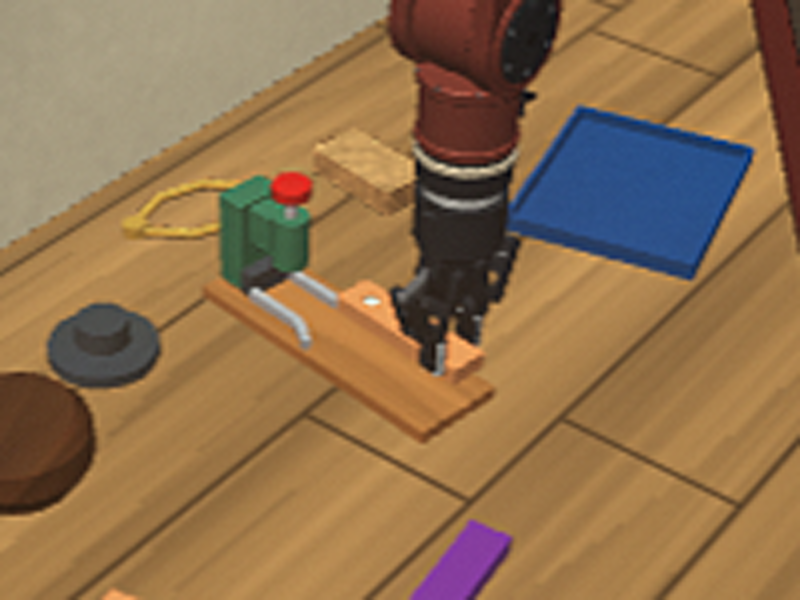

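View pics/t5c.png

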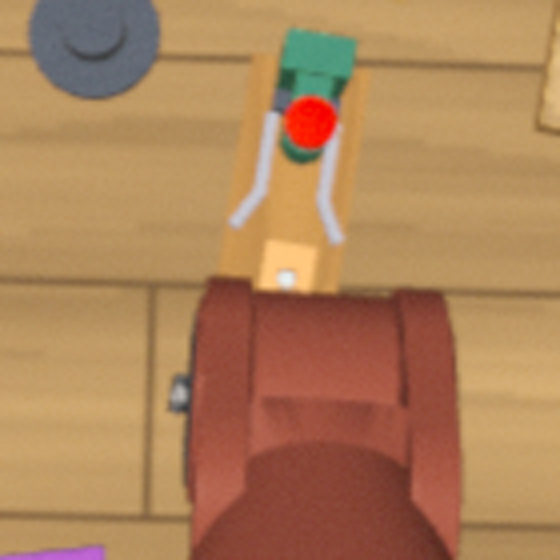

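```bash
cat >> h.py <<'E'
O=np.array([681.5,31.5]); u=np.array([np.cos(np.radians(7.3)),-np.sin(np.radians(7.3))]); v=np.array([-u[1],u[0]])
def st(P): 
    P=np.atleast_2d(P)[:,:2]-O; return np.c_[P@u,P@v].round(1)
E
python3 - <<'E'
from h import *
c=camera('top'); Q=lambda q:[[x/4+200,y/4+130] for x,y in q]
h=cv2.cvtColor(c['img'],cv2.COLOR_RGB2HSV)
print('spot',st(ray(c,Q([(287,279)]),64)), 'end corners',st(ray(c,Q([(266,240),(318,245)]),66)))
for z in (22,):
  print('fenceL',st(ray(c,Q([(270,118),(262,188),(234,222)]),z)),'R',st(ray(c,Q([(338,130),(324,190),(340,240)]),z)))
print('bed',st(ray(c,Q([(220,275),(342,290),(256,60),(368,72)]),12)))
print('tail bed',st(np.array([[477.7,99.3],[471,15.4]])))
s=observe(); print('tcp',st(s['tool_pos']))
E
```

```text
spot [[-101.8   -3.5]] end corners [[-76.9  15.4]
 [-74.7 -21.6]]
fenceL [[ 18.6  24.4]
 [-34.1  22.5]
 [-62.2  39.1]] R [[ 17.6 -26.8]
 [-28.4 -23. ]
 [-63.4 -40.1]]
bed [[-101.6   43.2]
 [ -98.8  -47.8]
 [  62.5   41.1]
 [  66.7  -43.4]]
tail bed [[-210.8   41.4]
 [-206.7  -42.7]]
tcp [[-1.95e+02  1.00e-01]]
```

Emit:
arm_command --motion '[[[0.03, 0.3, 0, 0, 0, 0, 0.3], [0, 0.3, 0, 0, 0, 0, 0.3], [0, 0.2, 0, 0, 0, 0, 0.3], [0, 0.1, 0, 0, 0, 0, 0.3], [0, 0, 0, 0, 0, 0, 0.3], [0, 0, 0, 0, 0, 0, 0.3], [0, 0, 0, 0, 0, 0, 0.3]]]'

```text
t: 10.17
tool_pos: [489.0, 57.0, 35.5]
orientation: [-1.267, -1.115, 1.115]
force: [-0.6, -0.5, -1.0]
gripper_width: 35.1
```

```bash
python3 - <<'E'
from h import *
c=camera('top');b=snap('side','s6.png')
I=b['img'][120:270,180:380]; cv2.imwrite('pics/s6c.png',cv2.resize(I,None,fx=4,fy=4,interpolation=2)[:,:,::-1])
I=c['img'][130:270,200:340]; cv2.imwrite('pics/t6c.png',cv2.resize(I,None,fx=4,fy=4,interpolation=2)[:,:,::-1])
for s in find_strips(c,29): print(s, st(s['c']), None if s['spot'] is None else st(s['spot']))
print(st(observe()['tool_pos']),observe()['tool_pos'])
E
```

```text
{'px': array([145.1, 231.7]), 'n': np.int32(593), 'c': array([481.1, 400.9,  29. ]), 'd': array([ 0.976,  0.219, -0.   ]), 'ang': 12.7, 'L': array([137.6,  35.2]), 'spot': array([524.5, 410. ,  27. ])} [[-245.7  340.9]] [[-203.8  355.5]]
{'px': array([500. , 347.5]), 'n': np.int32(276), 'c': array([ 177.7, -622. ,   29. ]), 'd': array([ 0.019, -1.   ,  0.   ]), 'ang': -88.9, 'L': array([63.8, 41.5]), 'spot': None} [[-416.7 -712.2]] None
[[-194.1    0.7]] [489.03926124  56.89491     35.59833401]
```

View pics/s6c.png

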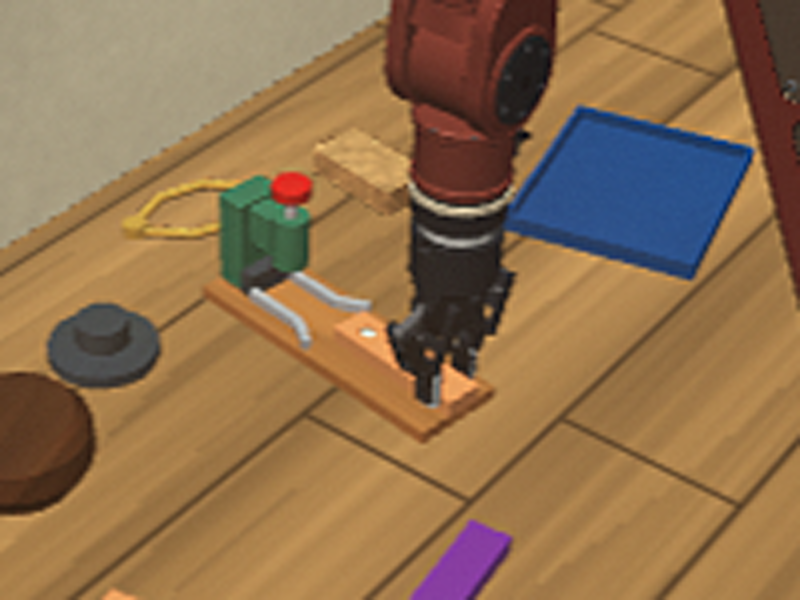

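View pics/t6c.png

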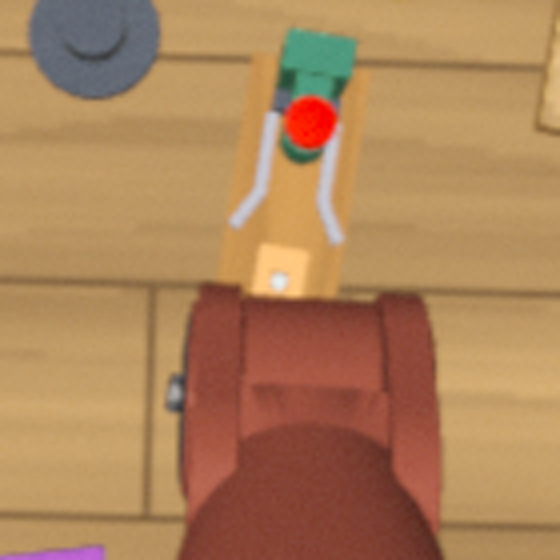

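```bash
python3 - <<'E'
from h import *
c=camera('top'); Q=lambda q:[[x/4+200,y/4+130] for x,y in q]
print('spot',st(ray(c,Q([(279.5,281)]),30)), 'end corners',st(ray(c,Q([(258,243),(310.5,249)]),31.5)), 'sides near', st(ray(c,Q([(250,289),(304,297)]),31.5)))
print('bed',st(ray(c,Q([(221,270),(343,285)]),12)))
E
```

```text
spot [[-1.009e+02 -1.000e-01]] end corners [[-76.   19.6]
 [-74.4 -18.9]] sides near [[-110.1   20.3]
 [-109.9  -19.4]]
bed [[-97.9  43.1]
 [-95.  -48. ]]
```

Emit:
arm_command --motion '[[[-0.02, 0.06, 0, 0, 0, 0, 0.3], [0, 0, -0.3, 0, 0, 0, 0.3], [0, 0, -0.3, 0, 0, 0, 0.3], [0, 0, -0.3, 0, 0, 0, 0.3], [0, 0, -0.3, 0, 0, 0, 0.3], [0, 0, -0.2, 0, 0, 0, 0.3], [0, 0, 0, 0, 0, 0, 0.3], [0, 0, 0, 0, 0, 0, 0.3]]]'

```text
t: 10.98
tool_pos: [543.8, 48.9, 32.5]
orientation: [-1.266, -1.114, 1.115]
force: [-0.0, 0.1, -2.1]
gripper_width: 34.7
```

```bash
python3 - <<'E'
from h import *
c=camera('top');b=snap('side','s7.png')
I=b['img'][120:270,180:380]; cv2.imwrite('pics/s7c.png',cv2.resize(I,None,fx=4,fy=4,interpolation=2)[:,:,::-1])
I=c['img'][130:270,200:340]; cv2.imwrite('pics/t7c.png',cv2.resize(I,None,fx=4,fy=4,interpolation=2)[:,:,::-1])
print(st(observe()['tool_pos']),observe()['tool_pos'])
E
```

```text
[[-139.5   -0.2]] [543.07201312  49.0107571   32.48146079]
```

View pics/t7c.png

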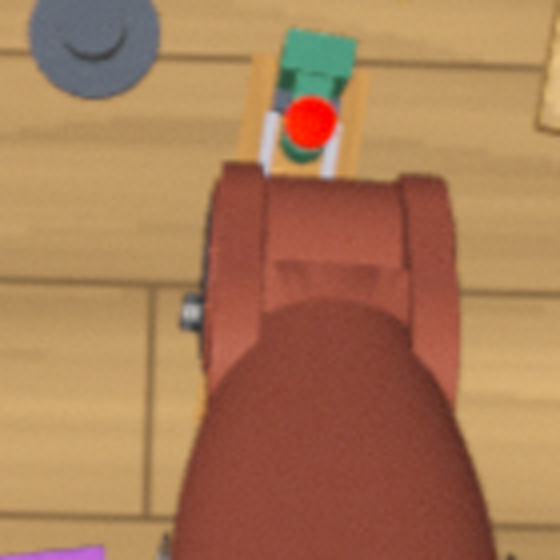

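View pics/s7c.png

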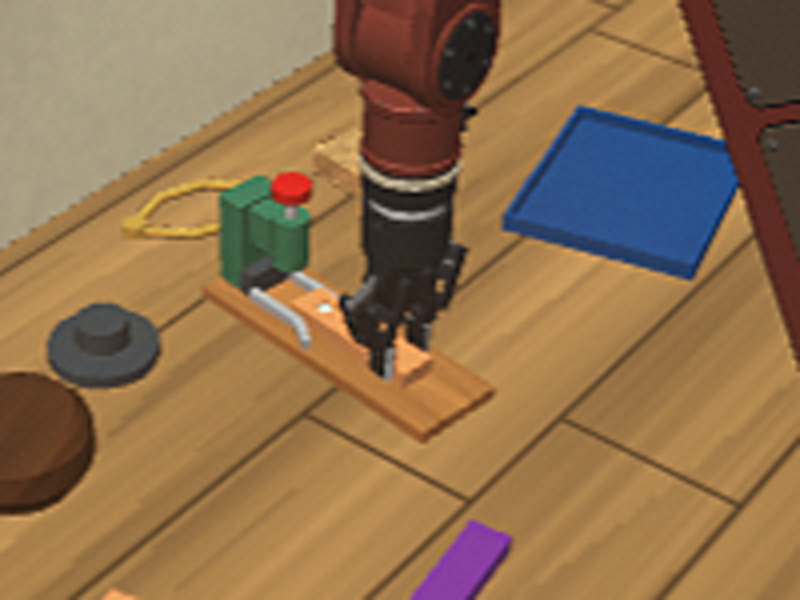

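Emit:
arm_command --motion '[[[0, 0, -0.25, 0, 0, 0, 0.3], [0, 0, -0.25, 0, 0, 0, 0.3], [0, 0, -0.25, 0, 0, 0, 0.3], [0, 0, -0.2, 0, 0, 0, 0.3], [0, 0, 0, 0, 0, 0, 0.3], [0, 0, 0, 0, 0, 0, 0.3]]]'

```text
t: 11.58
tool_pos: [581.3, 44.1, 32.5]
orientation: [-1.266, -1.114, 1.115]
force: [-0.9, -0.3, -0.7]
gripper_width: 34.5
```

Emit:
arm_command --motion '[[[0, 0, -0.06, 0, 0, 0, 0.3], [0, 0, -0.06, 0, 0, 0, 0.3], [0, 0, -0.06, 0, 0, 0, 0.3], [0, 0, 0, 0, 0, 0, 0.3]]]'

```text
t: 11.92
tool_pos: [587.1, 43.4, 32.1]
orientation: [-1.264, -1.112, 1.117]
force: [-4.7, 0.1, 0.7]
gripper_width: 34.7
```

Emit:
arm_command --motion '[[[0, 0, -0.03, 0, 0, 0, 0.3], [0, 0, -0.03, 0, 0, 0, 0.3], [0, 0, 0, 0, 0, 0, 0.3]]]'

```text
t: 12.17
tool_pos: [587.2, 43.3, 32.0]
orientation: [-1.261, -1.11, 1.119]
force: [-12.5, 0.6, 7.7]
gripper_width: 34.6
```

```bash
python3 - <<'E'
from h import *
c=camera('top');b=snap('side','s8.png')
I=b['img'][120:270,180:380]; cv2.imwrite('pics/s8c.png',cv2.resize(I,None,fx=4,fy=4,interpolation=2)[:,:,::-1])
print(st(observe()['tool_pos']),observe()['tool_pos'],observe()['force'])
E
```

```text
[[-95.   -0.2]] [587.25019709  43.37928684  32.00056651] [-12.23314233   0.23361831   7.95049653]
```

View pics/s8c.png

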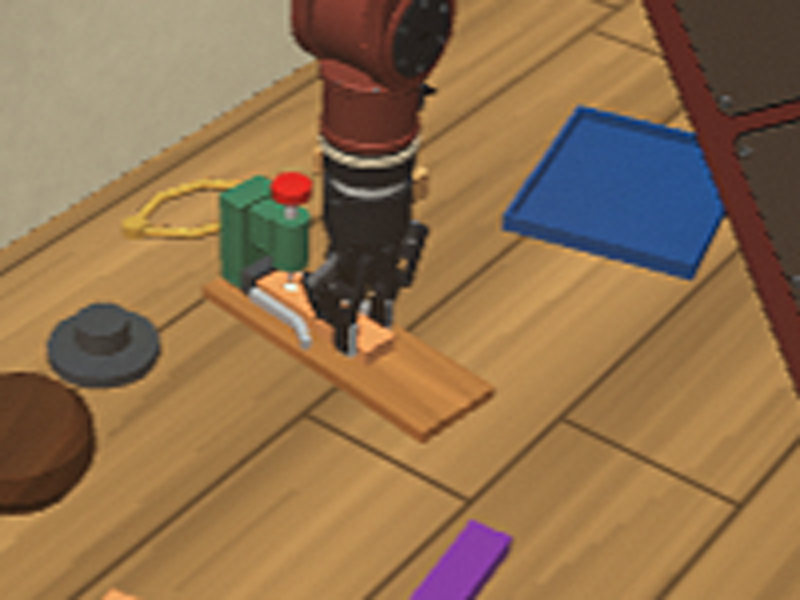

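Emit:
arm_command --motion '[[[0, 0, 0.03, 0, 0, 0, 0.35], [0, 0, 0, 0, 0, 0, 0.45], [0, 0, 0, 0, 0, 0, 0.55], [0, 0, 0, 0, 0, 0, 0.55], [0, -0.3, 0, 0, 0, 0, 0.55], [0, -0.5, 0, 0, 0, 0, 0.55], [0, -0.8, 0, 0, 0, 0, 0.55], [0, -0.8, 0, 0, 0, 0, 0.55]]]'

```text
t: 12.93
tool_pos: [589.7, 43.0, 129.3]
orientation: [-1.266, -1.114, 1.115]
force: [0.9, 0.7, 0.4]
gripper_width: 46.7
```

Emit:
arm_command --motion '[[[0, -0.9, 0, 0, 0, 0, 0.2], [0, -0.9, 0, 0, 0, 0, 0], [0, 0, 0, 0, 0, 0, 0], [0, 0, 0, 0, 0, 0, 0]]]'

```text
t: 13.27
tool_pos: [591.9, 42.9, 203.2]
orientation: [-1.271, -1.119, 1.112]
force: [0.1, -0.1, -0.5]
gripper_width: 0.6
```

```bash
python3 plan.py 681.5 31.5 175 172.7; python3 - <<'E'
from h import *
c=camera('top');b=snap('side','s9.png')
I=b['img'][120:270,180:380]; cv2.imwrite('pics/s9c.png',cv2.resize(I,None,fx=4,fy=4,interpolation=2)[:,:,::-1])
E
```

```text
t 13.27 pos [591.9  42.9 203.2] ang 172.69 down [ 0.005 -0.    -1.   ] w 0.6 F [ 0.1 -0.1 -0.5]
 shift units (tool now) [ 2.000e-03  7.160e-01 -2.253e+00] | turn ry total -0.001
 shift units if turned first [ 2.000e-03  7.040e-01 -2.257e+00]
```

View pics/s9c.png

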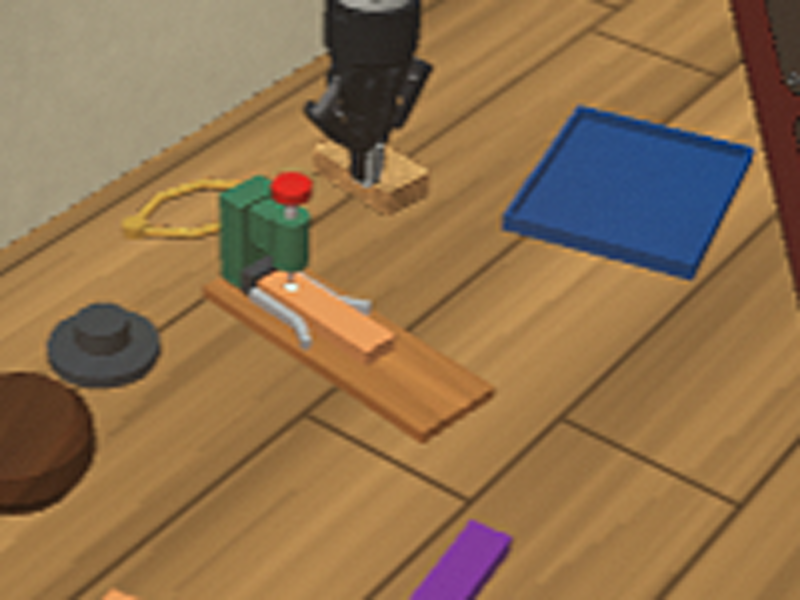

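Emit:
arm_command --motion '[[[0, 0, -0.7, 0, 0, 0, 0], [0, 0, -0.8, 0, 0, 0, 0], [0, 0, -0.72, 0, 0, 0, 0], [0, 0.3, 0, 0, 0, 0, 0], [0, 0.3, 0, 0, 0, 0, 0], [0, 0.2, 0, 0, 0, 0, 0], [0, 0, 0, 0, 0, 0, 0], [0, 0, 0, 0, 0, 0, 0]]]'

```text
t: 14.03
tool_pos: [677.2, 31.8, 167.5]
orientation: [-1.265, -1.113, 1.116]
force: [0.6, 0.4, 1.3]
gripper_width: 0.5
```

```bash
python3 plan.py 680.3 31.7 157 172.7; python3 - <<'E'
from h import *
c=snap('top','t10.png');b=snap('side','s10.png')
I=b['img'][120:270,180:380]; cv2.imwrite('pics/s10c.png',cv2.resize(I,None,fx=4,fy=4,interpolation=2)[:,:,::-1])
E
```

```text
t 14.03 pos [677.2  31.8 167.5] ang 172.7 down [-0.003  0.    -1.   ] w 0.5 F [0.6 0.4 1.3]
 shift units (tool now) [ 0.007  0.262 -0.078] | turn ry total 0.0
 shift units if turned first [ 0.007  0.262 -0.077]
```

View pics/s10c.png

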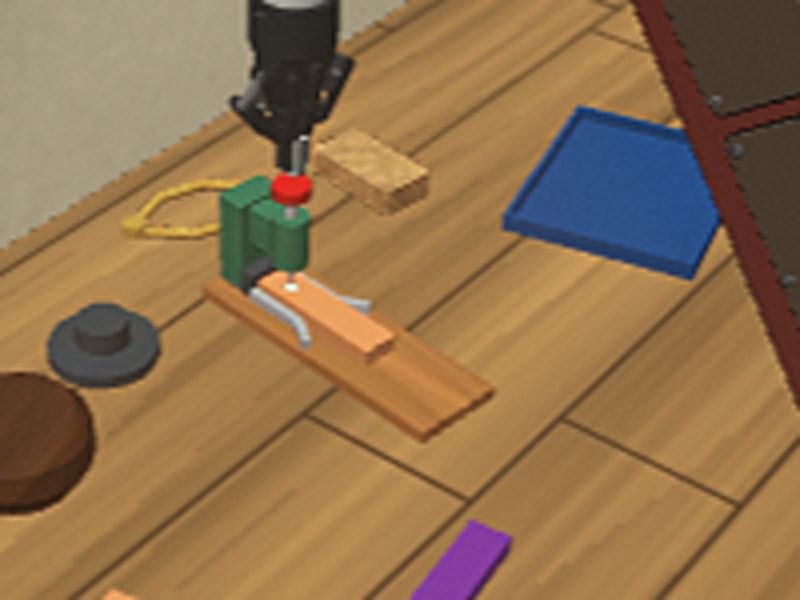

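Emit:
arm_command --motion '[[[0.01, 0.08, -0.05, 0, 0, 0, 0], [0, 0.08, 0, 0, 0, 0, 0], [0, 0.05, 0, 0, 0, 0, 0], [0, 0.05, 0, 0, 0, 0, 0], [0, 0, 0, 0, 0, 0, 0]]]'

```text
t: 14.55
tool_pos: [679.9, 31.9, 157.8]
orientation: [-1.266, -1.114, 1.115]
force: [-0.2, -0.5, 1.0]
gripper_width: -0.2
```

Emit:
arm_command --motion '[[[0, 0.05, 0, 0, 0, 0, 0], [0, 0.05, 0, 0, 0, 0, 0], [0, 0, 0, 0, 0, 0, 0]]]'

```text
t: 14.8
tool_pos: [680.3, 31.9, 154.6]
orientation: [-1.267, -1.115, 1.115]
force: [-2.1, -0.8, 6.5]
gripper_width: -0.1
```

Emit:
arm_command --motion '[[[0, 0.05, 0, 0, 0, 0, 0], [0, 0.05, 0, 0, 0, 0, 0], [0, 0, 0, 0, 0, 0, 0]]]'

```text
t: 15.05
tool_pos: [680.4, 31.8, 151.3]
orientation: [-1.268, -1.115, 1.114]
force: [-3.9, -0.9, 12.1]
gripper_width: -0.3
```

Emit:
arm_command --motion '[[[0, 0.05, 0, 0, 0, 0, 0], [0, 0.05, 0, 0, 0, 0, 0], [0, 0, 0, 0, 0, 0, 0]]]'

```text
t: 15.3
tool_pos: [680.3, 31.8, 147.5]
orientation: [-1.268, -1.115, 1.114]
force: [-4.7, -0.9, 12.7]
gripper_width: 0.1
```

Emit:
arm_command --motion '[[[0, 0.05, 0, 0, 0, 0, 0], [0, 0.05, 0, 0, 0, 0, 0], [0, 0, 0, 0, 0, 0, 0]]]'

```text
t: 15.55
tool_pos: [680.3, 31.7, 143.2]
orientation: [-1.268, -1.115, 1.115]
force: [-2.0, -1.0, 6.3]
gripper_width: 0.2
```

Emit:
arm_command --motion '[[[0, 0.03, 0, 0, 0, 0, 0], [0, 0, 0, 0, 0, 0, 0]]]'

```text
t: 15.72
tool_pos: [680.3, 31.7, 143.0]
orientation: [-1.268, -1.116, 1.114]
force: [-5.3, -0.6, 16.1]
gripper_width: -0.2
```

Emit:
arm_command --motion '[[[0, -0.1, 0, 0, 0, 0, 0], [0, -0.3, 0, 0, 0, 0, 0], [0, -0.4, 0, 0, 0, 0, 0], [0, -0.5, 0, 0, 0, 0, 0.2], [0, 0, 0.7, 0, 0, 0, 0.55], [0, 0, 0.8, 0, 0, 0, 0.55], [0, 0, 0.8, 0, 0, 0, 0.55], [0, 0, 0, 0, 0, 0, 0.55]]]'

```text
t: 16.38
tool_pos: [582.0, 44.6, 192.0]
orientation: [-1.261, -1.11, 1.119]
force: [0.8, 1.0, -0.4]
gripper_width: 46.9
```

```bash
python3 plan.py 587.3 43.4 32 172.7; python3 - <<'E'
from h import *
c=camera('top');b=snap('side','s11.png')
I=b['img'][120:270,180:380]; cv2.imwrite('pics/s11c.png',cv2.resize(I,None,fx=4,fy=4,interpolation=2)[:,:,::-1])
E
```

```text
t 16.38 pos [582.   44.6 192. ] ang 172.75 down [-0.007  0.001 -1.   ] w 46.9 F [ 0.8  1.  -0.4]
 shift units (tool now) [-0.012  4.    -0.163] | turn ry total 0.008
 shift units if turned first [-0.013  4.001 -0.134]
```

View pics/s11c.png

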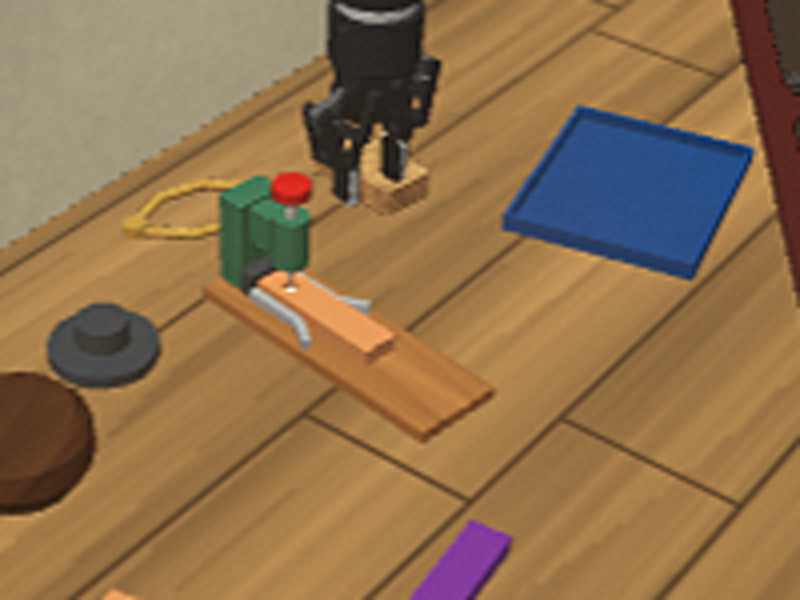

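Emit:
arm_command --motion '[[[-0.01, 0.9, -0.13, 0, 0, 0, 0.55], [0, 0.9, 0, 0, 0, 0, 0.55], [0, 0.9, 0, 0, 0, 0, 0.55], [0, 0.7, 0, 0, 0, 0, 0.55], [0, 0.4, 0, 0, 0, 0, 0.55], [0, 0.15, 0, 0, 0, 0, 0.55], [0, 0, 0, 0, 0, 0, 0.55], [0, 0, 0, 0, 0, 0, 0.55]]]'

```text
t: 17.15
tool_pos: [595.4, 42.3, 35.7]
orientation: [-1.268, -1.116, 1.114]
force: [0.5, 0.1, 0.4]
gripper_width: 46.9
```

Emit:
arm_command --motion '[[[0, 0.04, 0, 0, 0, 0, 0.55], [0, 0, 0, 0, 0, 0, 0.45], [0, 0, 0, 0, 0, 0, 0.35], [0, 0, 0, 0, 0, 0, 0.3], [0, 0, 0, 0, 0, 0, 0.3], [0, 0, 0, 0, 0, 0, 0.3]]]'

```text
t: 17.65
tool_pos: [595.2, 42.4, 35.0]
orientation: [-1.269, -1.117, 1.114]
force: [-0.9, -0.8, 5.7]
gripper_width: 35.0
```

Emit:
arm_command --motion '[[[0, 0, 0.2, 0, 0, 0, 0.3], [0, 0, 0.3, 0, 0, 0, 0.3], [0, 0, 0.4, 0, 0, 0, 0.3], [0, 0, 0.5, 0, 0, 0, 0.3], [0, 0, 0.5, 0, 0, 0, 0.3], [0, 0, 0.5, 0, 0, 0, 0.3], [0, 0, 0.3, 0, 0, 0, 0.3], [0, 0, 0, 0, 0, 0, 0.3]]]'

```text
t: 18.32
tool_pos: [485.6, 56.6, 34.9]
orientation: [-1.268, -1.116, 1.114]
force: [-5.4, 0.2, 17.0]
gripper_width: 34.8
```

Emit:
arm_command --motion '[[[0, 0, 0, 0, 0, 0, 0.3], [0, -0.3, 0, 0, 0, 0, 0.3], [0, -0.6, 0, 0, 0, 0, 0.3], [0, -0.8, 0, 0, 0, 0, 0.3], [0, 0, 0, 0, 0, 0, 0.3]]]'

```text
t: 18.73
tool_pos: [489.3, 56.3, 106.2]
orientation: [-1.271, -1.12, 1.112]
force: [2.0, -0.2, -0.4]
gripper_width: 34.6
```

```bash
python3 - <<'E'
from h import *
c=snap('top','t12.png');b=snap('side','s12.png')
I=b['img'][120:270,180:380]; cv2.imwrite('pics/s12c.png',cv2.resize(I,None,fx=4,fy=4,interpolation=2)[:,:,::-1])
# tray
h=cv2.cvtColor(c['img'],cv2.COLOR_RGB2HSV)
m=cv2.inRange(h,(100,150,40),(125,255,255)); m=cv2.morphologyEx(m,cv2.MORPH_CLOSE,np.ones((5,5),'u1'));n=cv2.connectedComponentsWithStats(m)
i=1+np.argmax(n[2][1:,4]); cs,_=cv2.findContours((n[1]==i).astype('u1'),0,2)
ap=cv2.approxPolyDP(cs[0],6,True).reshape(-1,2); print(ap)
P=ray(c,ap,18); print(P.round(1), P.mean(0).round(1)); print([np.linalg.norm(P[i]-P[i-1]).round(1) for i in range(len(P))])
print('ang',[round(float(np.degrees(np.arctan2(*(P[i]-P[i-1])[[1,0]]))),1) for i in range(len(P))])
E
```

```text
[[426 181]
 [353 197]
 [368 258]
 [441 241]]
[[ 652.6 -422.3   18. ]
 [ 598.7 -202.9   18. ]
 [ 420.8 -247.1   18. ]
 [ 475.5 -463.9   18. ]] [ 536.9 -334.    18. ]
[np.float64(182.0), np.float64(226.0), np.float64(183.3), np.float64(223.5)]
ang [13.2, 103.8, -166.0, -75.8]
```

View pics/s12c.png

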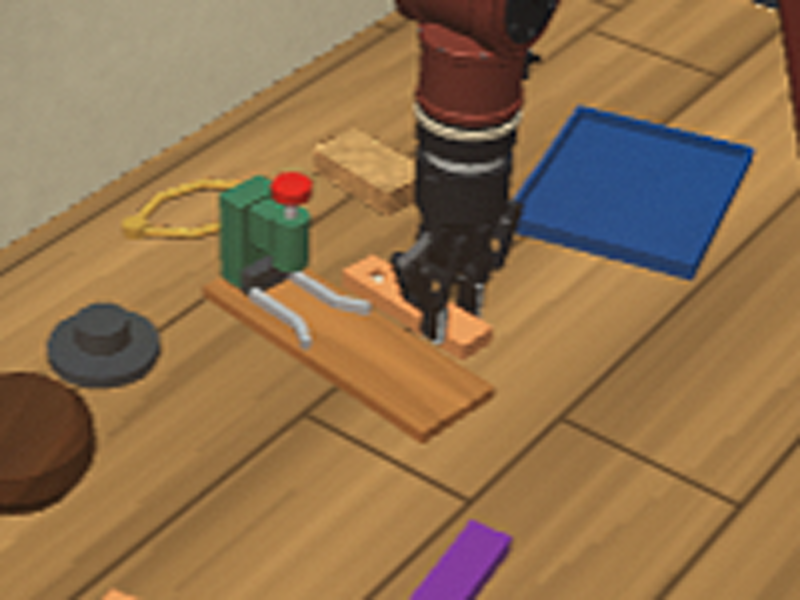

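Emit:
arm_command --motion '[[[0, 0, 0, 0, 0.5, 0, 0.3], [0, 0, 0, 0, 1, 0, 0.3], [0, 0, 0, 0, 1, 0, 0.3], [0, 0, 0, 0, 1, 0, 0.3], [0, 0, 0, 0, 1, 0, 0.3], [0, 0, 0, 0, 1, 0, 0.3], [0, 0, 0, 0, 1, 0, 0.3], [0, 0, 0, 0, 1, 0, 0.3]]]'

```text
t: 19.5
tool_pos: [485.7, 56.3, 100.3]
orientation: [-1.509, -0.509, 0.513]
force: [0.2, -0.2, -1.3]
gripper_width: 34.9
```

Emit:
arm_command --motion '[[[0, 0, 0, 0, 1, 0, 0.3], [0, 0, 0, 0, 1, 0, 0.3], [0, 0, 0, 0, 1, 0, 0.3], [0, 0, 0, 0, 0.95, 0, 0.3], [0, 0, 0, 0, 0, 0, 0.3], [0, 0, 0, 0, 0, 0, 0.3]]]'

```text
t: 20.0
tool_pos: [486.1, 56.3, 100.6]
orientation: [-1.562, -0.193, 0.196]
force: [-0.4, 0.5, -1.8]
gripper_width: 34.7
```

```bash
python3 plan.py 561.1 -285.7 70 104
```

```text
t 20.0 pos [486.1  56.3 100.6] ang 104.18 down [-0.002  0.    -1.   ] w 34.7 F [-0.4  0.5 -1.8]
 shift units (tool now) [-0.274  0.761 -8.75 ] | turn ry total 0.03
 shift units if turned first [-0.248  0.766 -8.75 ]
```

Emit:
arm_command --motion '[[[-0.03, 0, -0.5, 0, 0, 0, 0.3], [-0.03, 0, -0.9, 0, 0, 0, 0.3], [-0.03, 0, -1, 0, 0, 0, 0.3], [-0.03, 0, -1, 0, 0, 0, 0.3], [-0.03, 0, -1, 0, 0, 0, 0.3], [-0.03, 0.2, -1, 0, 0, 0, 0.3], [-0.03, 0.2, -1, 0, 0, 0, 0.3], [-0.03, 0.2, -1, 0, 0.03, 0, 0.3]]]'

```text
t: 20.67
tool_pos: [549.0, -235.2, 76.7]
orientation: [-1.562, -0.192, 0.192]
force: [1.6, 0.1, -0.8]
gripper_width: 34.5
```

Emit:
arm_command --motion '[[[0, 0.1, -0.8, 0, 0, 0, 0.3], [0, 0, -0.5, 0, 0, 0, 0.3], [0, 0, 0, 0, 0, 0, 0.3], [0, 0, 0, 0, 0, 0, 0.3]]]'

```text
t: 21.0
tool_pos: [561.0, -284.4, 72.5]
orientation: [-1.561, -0.189, 0.191]
force: [-0.1, -0.8, -1.4]
gripper_width: 35.0
```

```bash
python3 plan.py 561.1 -285.7 29.5 104;python3 - <<'E'
from h import *
c=snap('top','t13.png');b=snap('side','s13.png')
I=b['img'][100:250,300:500]; cv2.imwrite('pics/s13c.png',cv2.resize(I,None,fx=4,fy=4,interpolation=2)[:,:,::-1])
I=c['img'][150:300,310:470]; cv2.imwrite('pics/t13c.png',cv2.resize(I,None,fx=4,fy=4,interpolation=2)[:,:,::-1])
E
```

```text
t 21.0 pos [ 561.  -284.4   72.5] ang 103.88 down [-0.001  0.001 -1.   ] w 35.0 F [-0.1 -0.8 -1.4]
 shift units (tool now) [-0.006  1.075 -0.033] | turn ry total -0.021
 shift units if turned first [-0.006  1.076 -0.032]
```

View pics/s13c.png

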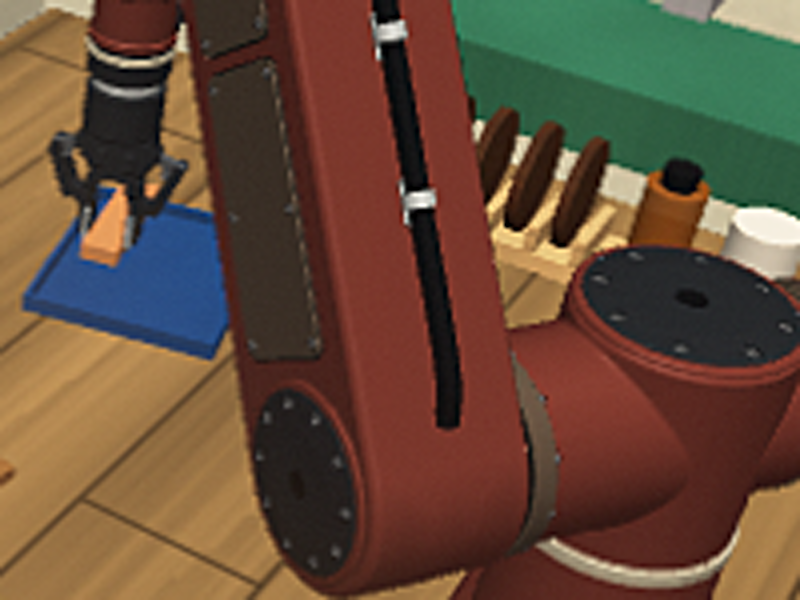

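View pics/t13c.png

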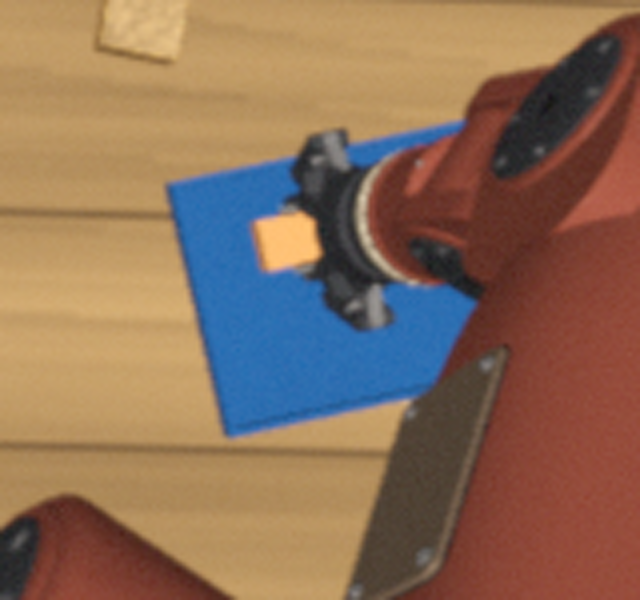

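Emit:
arm_command --motion '[[[0, 0.3, -0.03, 0, 0, 0, 0.3], [0, 0.3, 0, 0, 0, 0, 0.3], [0, 0.25, 0, 0, 0, 0, 0.3], [0, 0.1, 0, 0, 0, 0, 0.3], [0, 0.06, 0, 0, 0, 0, 0.3], [0, 0.04, 0, 0, 0, 0, 0.3], [0, 0, 0, 0, 0, 0, 0.3], [0, 0, 0, 0, 0, 0, 0.3]]]'

```text
t: 21.77
tool_pos: [562.1, -285.1, 31.8]
orientation: [-1.563, -0.19, 0.189]
force: [0.6, 0.1, -0.8]
gripper_width: 34.8
```

Emit:
arm_command --motion '[[[0, 0.03, 0, 0, 0, 0, 0.3], [0, 0.03, 0, 0, 0, 0, 0.3], [0, 0, 0, 0, 0, 0, 0.3], [0, 0, 0, 0, 0, 0, 0.3]]]'

```text
t: 22.1
tool_pos: [562.0, -285.0, 29.2]
orientation: [-1.563, -0.189, 0.189]
force: [-0.7, -0.2, -0.4]
gripper_width: 34.7
```

Emit:
arm_command --motion '[[[0, 0.03, 0, 0, 0, 0, 0.3], [0, 0, 0, 0, 0, 0, 0.3], [0, 0, 0, 0, 0, 0, 0.42], [0, 0, 0, 0, 0, 0, 0.55], [0, 0, 0, 0, 0, 0, 0.55], [0, -0.3, 0, 0, 0, 0, 0.55], [0, -0.6, 0, 0, 0, 0, 0.55], [0, -0.9, 0, 0, 0, 0, 0.6]]]'

```text
t: 22.77
tool_pos: [560.1, -283.8, 98.6]
orientation: [-1.559, -0.186, 0.192]
force: [0.1, -0.0, -0.1]
gripper_width: 51.4
```

Emit:
arm_command --motion '[[[0, -0.8, 0.2, 0, -0.5, 0, 0.65], [0, -0.4, 0, 0, -1, 0, 0.65], [0, 0, 0, 0, -1, 0, 0.65], [0, 0, 0, 0, -1, 0, 0.65], [0, 0, 0, 0, -1, 0, 0.65], [0, 0, 0, 0, -1, 0, 0.65], [0, 0, 0, 0, -1, 0, 0.65], [0, 0, 0, 0, -1, 0, 0.65]]]'

```text
t: 23.43
tool_pos: [560.1, -277.2, 148.8]
orientation: [-1.418, -0.804, 0.803]
force: [0.4, -0.3, -0.1]
gripper_width: 55.7
```

```bash
python3 - <<'E'
from h import *
c=snap('top','t14.png');b=snap('side','s14.png')
for s in find_strips(c): print(s)
E
python3 plan.py 432.3 393.4 150 192.6
```

```text
{'px': array([145. , 231.7]), 'n': np.int32(579), 'c': array([481.1, 404.5,  16. ]), 'd': array([ 0.976,  0.219, -0.   ]), 'ang': 12.7, 'L': array([139.,  35.]), 'spot': array([524.8, 413.8,  14. ])}
t 23.53 pos [ 560.1 -277.2  148.7] ang 148.92 down [ 0. -0. -1.] w 55.5 F [-0.3  0.9  0.3]
 shift units (tool now) [12.71  -0.039 11.39 ] | turn ry total -7.279
 shift units if turned first [17.058 -0.034 -0.54 ]
```

View pics/t14.png

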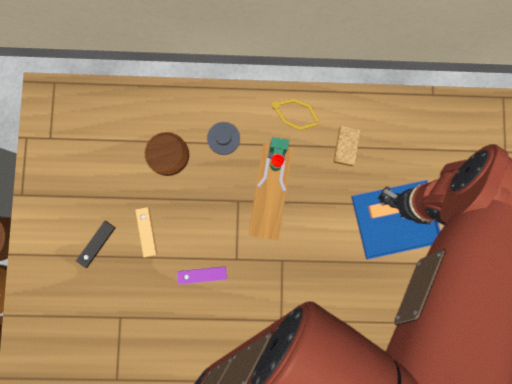

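View pics/s14.png

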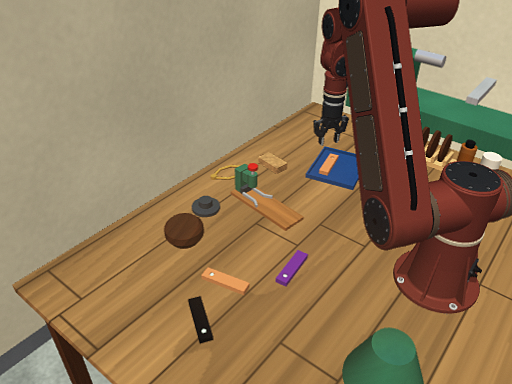

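Emit:
arm_command --motion '[[[0, 0, 0, 0, -1, 0, 0.65], [0, 0, 0, 0, -1, 0, 0.65], [0, 0, 0, 0, -1, 0, 0.65], [0, 0, 0, 0, -1, 0, 0.65], [0, 0, 0, 0, -1, 0, 0.65], [0, 0, 0, 0, -1, 0, 0.65], [0, 0, 0, 0, -1, 0, 0.65], [0, 0, 0, 0, -0.3, 0, 0.65]]]'

```text
t: 24.2
tool_pos: [560.0, -277.2, 148.4]
orientation: [-1.096, -1.371, 1.371]
force: [-0.4, 0.5, 0.2]
gripper_width: 55.6
```

Emit:
arm_command --motion '[[[0.5, 0, -0.02, 0, 0, 0, 0.65], [1, 0, -0.03, 0, 0, 0, 0.65], [1, 0, -0.03, 0, 0, 0, 0.65], [1, 0, -0.03, 0, 0, 0, 0.65], [1, 0, -0.03, 0, 0, 0, 0.65], [1, 0, -0.03, 0, 0, 0, 0.65], [1, 0, -0.03, 0, 0, 0, 0.65], [1, 0, -0.03, 0, 0, 0, 0.65]]]'

```text
t: 24.87
tool_pos: [502.9, 19.3, 148.6]
orientation: [-1.1, -1.367, 1.366]
force: [1.1, 1.2, -0.2]
gripper_width: 55.5
```

Emit:
arm_command --motion '[[[1, 0, -0.03, 0, 0, 0, 0.65], [1, 0, -0.03, 0, 0, 0, 0.65], [1, 0, -0.03, 0, 0, 0, 0.65], [1, 0, -0.03, 0, 0, 0, 0.65], [1, 0, -0.03, 0, 0, 0, 0.65], [1, 0, -0.03, 0, 0, 0, 0.65], [1, 0, -0.03, 0, 0, 0, 0.65], [0.5, 0, -0.03, 0, 0, 0, 0.65]]]'

```text
t: 25.53
tool_pos: [446.1, 316.3, 148.6]
orientation: [-1.097, -1.37, 1.367]
force: [-0.6, -0.6, -0.2]
gripper_width: 55.4
```

Emit:
arm_command --motion '[[[0, 0.5, 0, 0, 0, 0, 0.65], [0, 0.5, 0, 0, 0, 0, 0.65], [0, 0, 0, 0, 0, 0, 0.65], [0, 0, 0, 0, 0, 0, 0.65]]]'

```text
t: 25.87
tool_pos: [446.6, 312.1, 107.8]
orientation: [-1.097, -1.366, 1.369]
force: [-0.1, 1.1, 0.6]
gripper_width: 55.3
```

```bash
python3 - <<'E'
from h import *
c=snap('top','t15.png');b=snap('side','s15.png')
for s in find_strips(c): print(s)
I=b['img'][200:350,120:320]; cv2.imwrite('pics/s15c.png',cv2.resize(I,None,fx=4,fy=4,interpolation=2)[:,:,::-1])
E
python3 plan.py 436.2 394.4 19 192.7
```

```text
{'px': array([393.3, 206.7]), 'n': np.int32(378), 'c': array([ 573.1, -323.9,   16. ]), 'd': array([ 0.228, -0.974,  0.   ]), 'ang': -76.8, 'L': array([137.6,  33.4]), 'spot': array([ 583.7, -367.6,   14. ])}
{'px': array([500. , 347.5]), 'n': np.int32(270), 'c': array([ 174.2, -630.3,   16. ]), 'd': array([ 0.019, -1.   ,  0.   ]), 'ang': -88.9, 'L': array([64.5, 42. ]), 'spot': None}
t 25.97 pos [447.9 312.5 109.1] ang -167.49 down [ 0.001  0.001 -1.   ] w 55.5 F [ 0.3 -1.1  0.8]
 shift units (tool now) [ 2.062  2.253 -0.156] | turn ry total -0.032
 shift units if turned first [ 2.063  2.252 -0.165]
```

View pics/s15c.png

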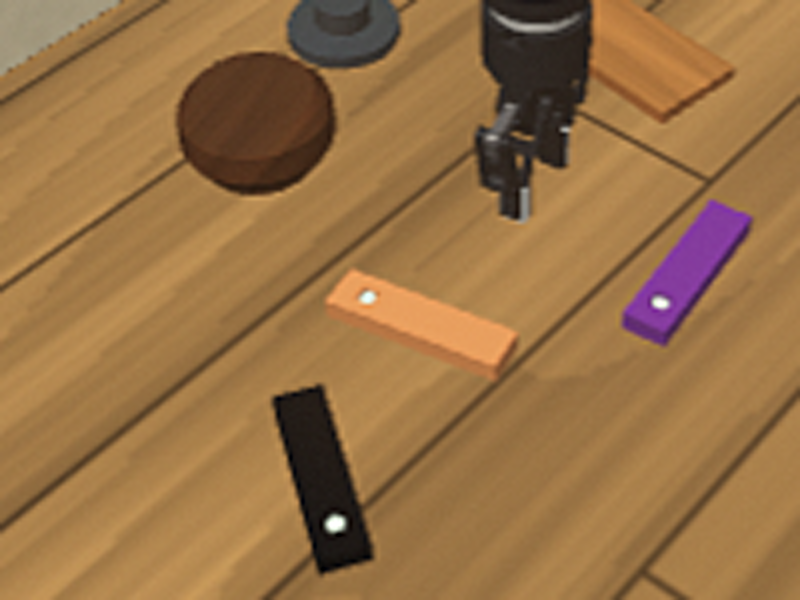

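Emit:
arm_command --motion '[[[0.6, 0.2, -0.06, 0, -0.03, 0, 0.65], [0.7, 0.2, -0.06, 0, 0, 0, 0.65], [0.6, 0.2, -0.03, 0, 0, 0, 0.65], [0.16, 0.2, 0, 0, 0, 0, 0.65], [0, 0.2, 0, 0, 0, 0, 0.65], [0, 0, 0, 0, 0, 0, 0.65], [0, 0, 0, 0, 0, 0, 0.65], [0, 0, 0, 0, 0, 0, 0.65]]]'

```text
t: 26.63
tool_pos: [435.5, 393.2, 68.5]
orientation: [-1.096, -1.371, 1.371]
force: [0.8, 0.1, -0.1]
gripper_width: 55.7
```

```bash
python3 - <<'E'
from h import *
b=snap('side','s16.png')
I=b['img'][200:350,120:320]; cv2.imwrite('pics/s16c.png',cv2.resize(I,None,fx=4,fy=4,interpolation=2)[:,:,::-1])
E
python3 plan.py 436.2 394.4 19 192.7
```

```text
t 26.68 pos [435.6 393.4  68.6] ang -167.28 down [ 0.001  0.    -1.   ] w 55.5 F [-0.2  0.3  0.6]
 shift units (tool now) [ 0.022  1.24  -0.019] | turn ry total 0.003
 shift units if turned first [ 0.022  1.24  -0.02 ]
```

View pics/s16c.png

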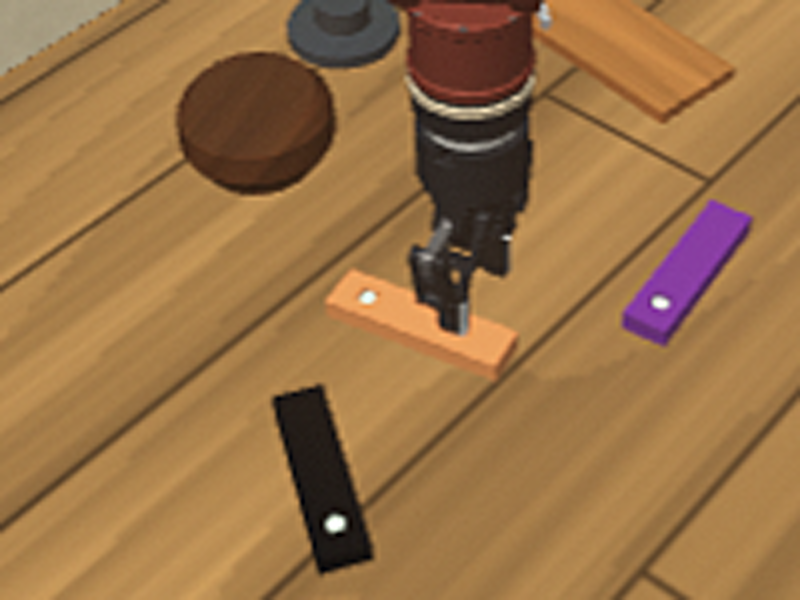

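Emit:
arm_command --motion '[[[0.02, 0.4, -0.02, 0, 0, 0, 0.65], [0, 0.4, 0, 0, 0, 0, 0.65], [0, 0.3, 0, 0, 0, 0, 0.65], [0, 0.12, 0, 0, 0, 0, 0.65], [0, 0, 0, 0, 0, 0, 0.65], [0, 0, 0, 0, 0, 0, 0.55], [0, 0, 0, 0, 0, 0, 0.45], [0, 0, 0, 0, 0, 0, 0.35]]]'

```text
t: 27.35
tool_pos: [436.4, 395.4, 20.4]
orientation: [-1.096, -1.373, 1.37]
force: [-0.2, -0.3, 1.8]
gripper_width: 34.8
```

Emit:
arm_command --motion '[[[0, 0, 0, 0, 0, 0, 0.3], [0, 0, 0, 0, 0, 0, 0.3], [0, 0, 0, 0, 0, 0, 0.3], [0, 0, 0, 0, 0, 0, 0.3]]]'

```text
t: 27.68
tool_pos: [436.4, 395.4, 20.4]
orientation: [-1.096, -1.373, 1.37]
force: [-0.7, -1.4, 7.2]
gripper_width: 34.7
```

Emit:
arm_command --motion '[[[0, -0.3, 0, 0, 0, 0, 0.3], [0, -0.5, 0, 0, 0, 0, 0.3], [0, -0.5, 0, 0, 0, 0, 0.3], [0, -0.2, 0, 0, 1, 0, 0.3], [0, 0, 0, 0, 1, 0, 0.3], [0, 0, 0, 0, 1, 0, 0.3], [0, 0, 0, 0, 0.33, 0, 0.3], [0, 0, 0, 0, 0, 0, 0.3]]]'

```text
t: 28.35
tool_pos: [435.7, 395.3, 79.7]
orientation: [-1.266, -1.116, 1.115]
force: [-0.6, -0.6, -0.4]
gripper_width: 34.6
```

Emit:
arm_command --motion '[[[0, 0, 0, 0, 0, 0, 0.3], [0, 0, 0, 0, 0, 0, 0.3]]]'

```text
t: 28.52
tool_pos: [435.6, 395.2, 79.3]
orientation: [-1.265, -1.118, 1.117]
force: [-0.5, 0.3, -0.5]
gripper_width: 34.8
```

```bash
python3 plan.py 491 55.7 70 172.7; python3 - <<'E'
from h import *
b=snap('side','s17.png')
I=b['img'][180:330,120:320]; cv2.imwrite('pics/s17c.png',cv2.resize(I,None,fx=4,fy=4,interpolation=2)[:,:,::-1])
E
```

```text
t 28.52 pos [435.6 395.2  79.3] ang 172.91 down [ 0.  0. -1.] w 34.8 F [-0.5  0.3 -0.5]
 shift units (tool now) [-8.251  0.231 -2.421] | turn ry total 0.036
 shift units if turned first [-8.242  0.233 -2.452]
```

View pics/s17c.png

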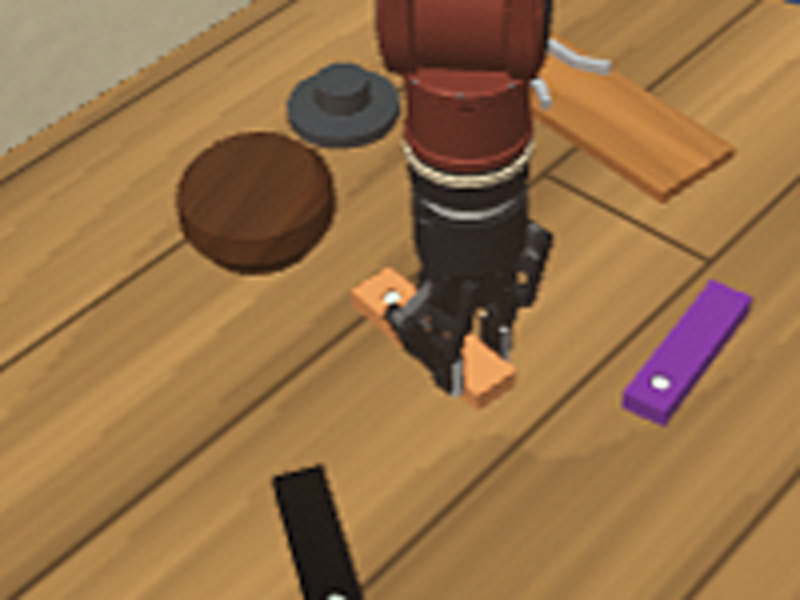

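Emit:
arm_command --motion '[[[-0.55, 0, -0.17, 0, 0.04, 0, 0.3], [-0.9, 0, -0.27, 0, 0, 0, 0.3], [-0.9, 0, -0.27, 0, 0, 0, 0.3], [-0.9, 0, -0.27, 0, 0, 0, 0.3], [-0.9, 0, -0.27, 0, 0, 0, 0.3], [-0.9, 0, -0.27, 0, 0, 0, 0.3], [-0.9, 0, -0.27, 0, 0, 0, 0.3], [-0.9, 0, -0.27, 0, 0, 0, 0.3]]]'

```text
t: 29.23
tool_pos: [482.0, 111.0, 79.3]
orientation: [-1.267, -1.114, 1.114]
force: [1.7, -0.1, -0.9]
gripper_width: 35.0
```

Emit:
arm_command --motion '[[[-0.9, 0, -0.25, 0, 0, 0, 0.3], [-0.49, 0.2, -0.14, 0, 0, 0, 0.3], [0, 0, 0, 0, 0, 0, 0.3], [0, 0, 0, 0, 0, 0, 0.3], [0, 0, 0, 0, 0, 0, 0.3]]]'

```text
t: 29.65
tool_pos: [490.1, 56.0, 71.2]
orientation: [-1.267, -1.113, 1.113]
force: [-0.5, -0.6, -1.1]
gripper_width: 34.9
```

```bash
python3 plan.py 491 55.7 35.5 172.7; python3 - <<'E'
from h import *
c=camera('top');b=snap('side','s18.png')
I=b['img'][120:270,180:380]; cv2.imwrite('pics/s18c.png',cv2.resize(I,None,fx=4,fy=4,interpolation=2)[:,:,::-1])
I=c['img'][130:270,200:340]; cv2.imwrite('pics/t18c.png',cv2.resize(I,None,fx=4,fy=4,interpolation=2)[:,:,::-1])
E
```

```text
t 29.65 pos [490.1  56.   71.2] ang 172.59 down [-0.  0. -1.] w 34.9 F [-0.5 -0.6 -1.1]
 shift units (tool now) [-0.004  0.892 -0.023] | turn ry total -0.018
 shift units if turned first [-0.004  0.892 -0.022]
```

View pics/s18c.png

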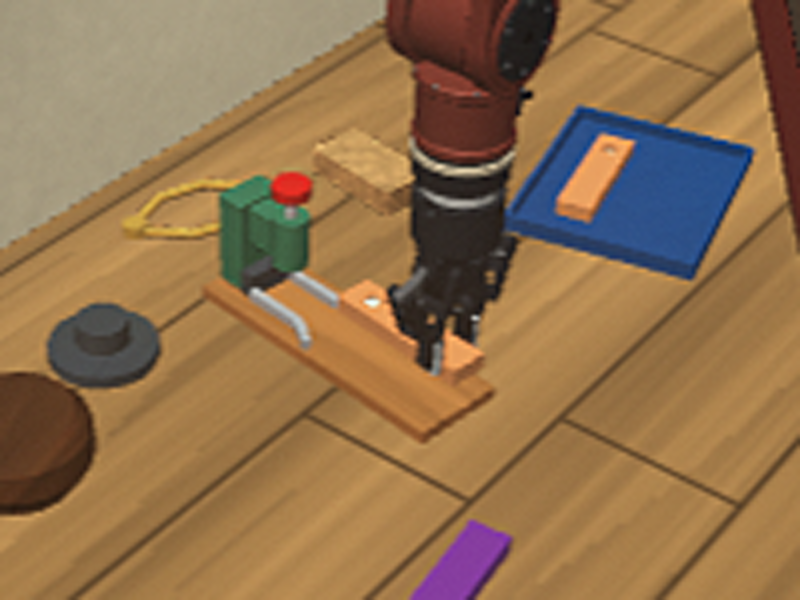

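View pics/t18c.png

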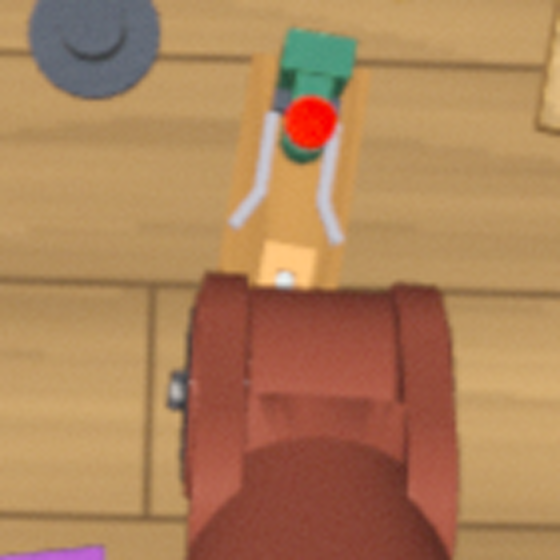

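Emit:
arm_command --motion '[[[0, 0.3, 0, 0, 0, 0, 0.3], [0, 0.3, 0, 0, 0, 0, 0.3], [0, 0.2, 0, 0, 0, 0, 0.3], [0, 0.1, 0, 0, 0, 0, 0.3], [0, 0.04, 0, 0, 0, 0, 0.3], [0, 0, 0, 0, 0, 0, 0.3], [0, 0, 0, 0, 0, 0, 0.3]]]'

```text
t: 30.33
tool_pos: [490.5, 55.8, 33.8]
orientation: [-1.268, -1.114, 1.113]
force: [-0.2, -0.0, -0.9]
gripper_width: 35.1
```

```bash
python3 plan.py 491 55.7 33 172.7; python3 - <<'E'
from h import *
c=camera('top');print(st(observe()['tool_pos']))
I=c['img'][130:270,200:340]; cv2.imwrite('pics/t19c.png',cv2.resize(I,None,fx=4,fy=4,interpolation=2)[:,:,::-1])
E
```

```text
t 30.33 pos [490.5  55.8  33.8] ang 172.6 down [ 0. -0. -1.] w 35.1 F [-0.2 -0.  -0.9]
 shift units (tool now) [-0.     0.021 -0.012] | turn ry total -0.017
 shift units if turned first [-0.     0.021 -0.012]
[[-192.4   -0.2]]
```

View pics/t19c.png

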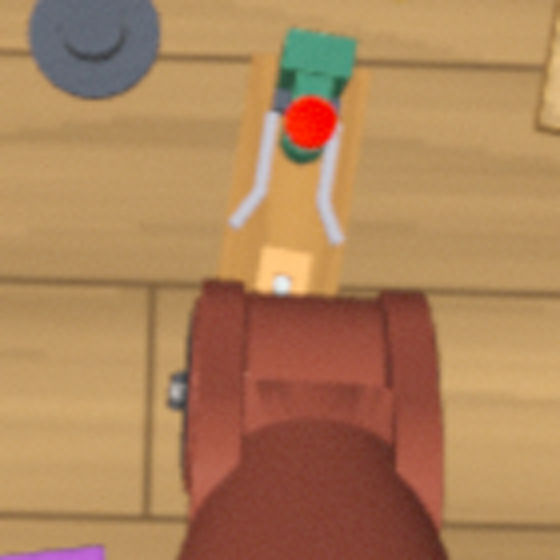

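Emit:
arm_command --motion '[[[0.01, 0.02, -0.15, 0, 0, 0, 0.3], [0, 0, -0.3, 0, 0, 0, 0.3], [0, 0, -0.4, 0, 0, 0, 0.3], [0, 0, -0.4, 0, 0, 0, 0.3], [0, 0, -0.4, 0, 0, 0, 0.3], [0, 0, -0.3, 0, 0, 0, 0.3], [0, 0, -0.2, 0, 0, 0, 0.3], [0, 0, 0, 0, 0, 0, 0.3]]]'

```text
t: 31.05
tool_pos: [577.7, 44.5, 33.0]
orientation: [-1.269, -1.115, 1.112]
force: [-0.3, -0.4, -0.2]
gripper_width: 34.9
```

Emit:
arm_command --motion '[[[0, 0, -0.07, 0, 0, 0, 0.3], [0, 0, -0.07, 0, 0, 0, 0.3], [0, 0, -0.06, 0, 0, 0, 0.3], [0, 0, 0, 0, 0, 0, 0.3]]]'

```text
t: 31.38
tool_pos: [583.7, 43.9, 32.8]
orientation: [-1.268, -1.113, 1.113]
force: [0.9, -0.6, -0.1]
gripper_width: 34.8
```

Emit:
arm_command --motion '[[[0, 0, -0.06, 0, 0, 0, 0.3], [0, 0, 0, 0, 0, 0, 0.3]]]'

```text
t: 31.55
tool_pos: [586.2, 43.5, 32.8]
orientation: [-1.268, -1.114, 1.113]
force: [0.6, -0.4, 0.5]
gripper_width: 34.5
```

Emit:
arm_command --motion '[[[0, 0, -0.05, 0, 0, 0, 0.3], [0, 0, -0.05, 0, 0, 0, 0.3], [0, 0, 0, 0, 0, 0, 0.3]]]'

```text
t: 31.8
tool_pos: [590.3, 43.0, 32.8]
orientation: [-1.268, -1.114, 1.113]
force: [0.4, 0.5, 0.3]
gripper_width: 34.9
```

Emit:
arm_command --motion '[[[0, 0, -0.03, 0, 0, 0, 0.3], [0, 0, -0.02, 0, 0, 0, 0.3], [0, 0, 0, 0, 0, 0, 0.3]]]'

```text
t: 32.05
tool_pos: [590.8, 42.9, 32.4]
orientation: [-1.266, -1.112, 1.114]
force: [-4.9, 0.2, 3.4]
gripper_width: 35.1
```

Emit:
arm_command --motion '[[[0, 0, -0.04, 0, 0, 0, 0.3], [0, 0, 0, 0, 0, 0, 0.3]]]'

```text
t: 32.22
tool_pos: [590.9, 42.9, 32.4]
orientation: [-1.264, -1.11, 1.116]
force: [-11.0, 1.9, 8.8]
gripper_width: 34.9
```

Emit:
arm_command --motion '[[[0, 0, 0.03, 0, 0, 0, 0.35], [0, 0, 0, 0, 0, 0, 0.45], [0, 0, 0, 0, 0, 0, 0.55], [0, 0, 0, 0, 0, 0, 0.55], [0, -0.3, 0, 0, 0, 0, 0.55], [0, -0.5, 0, 0, 0, 0, 0.55], [0, -0.8, 0, 0, 0, 0, 0.55], [0, -0.8, 0, 0, 0, 0, 0.55]]]'

```text
t: 32.88
tool_pos: [591.8, 42.7, 129.2]
orientation: [-1.267, -1.112, 1.114]
force: [0.6, -0.4, 0.2]
gripper_width: 47.1
```

Emit:
arm_command --motion '[[[0, -0.9, 0, 0, 0, 0, 0.2], [0, -0.9, 0, 0, 0, 0, 0], [0, 0, 0, 0, 0, 0, 0], [0, 0, 0, 0, 0, 0, 0]]]'

```text
t: 33.22
tool_pos: [594.0, 42.6, 203.0]
orientation: [-1.271, -1.117, 1.111]
force: [0.2, -0.2, -0.5]
gripper_width: 0.4
```

```bash
python3 plan.py 680.3 31.7 167 172.7; python3 - <<'E'
from h import *
c=camera('top');b=snap('side','s20.png')
I=b['img'][120:270,180:380]; cv2.imwrite('pics/s20c.png',cv2.resize(I,None,fx=4,fy=4,interpolation=2)[:,:,::-1])
E
```

```text
t 33.22 pos [594.   42.6 203. ] ang 172.57 down [ 0.005 -0.    -1.   ] w 0.4 F [ 0.2 -0.2 -0.5]
 shift units (tool now) [ 0.008  0.912 -2.169] | turn ry total -0.021
 shift units if turned first [ 0.004  0.901 -2.173]
```

View pics/s20c.png

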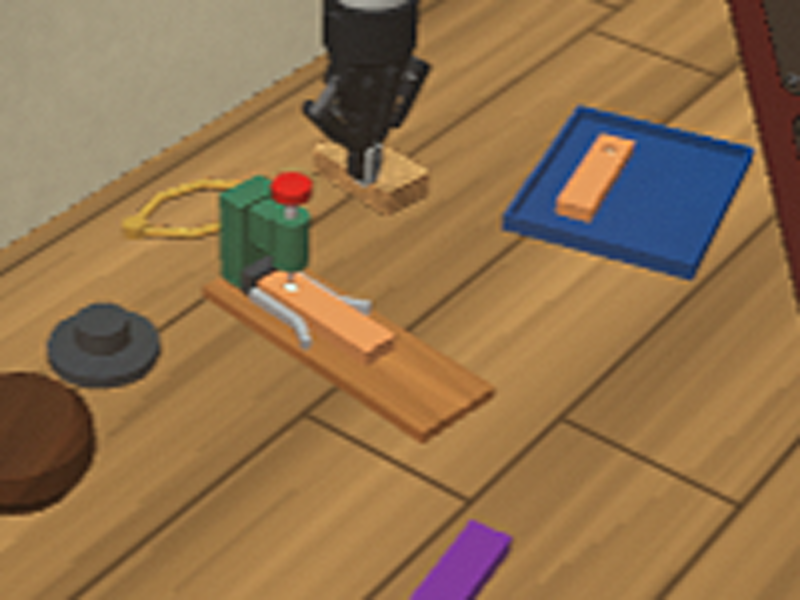

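Strip 2 in the same spot as strip 1 was. Press.

Emit:
arm_command --motion '[[[0, 0, -0.7, 0, 0, 0, 0], [0, 0, -0.8, 0, 0, 0, 0], [0, 0, -0.72, 0, 0, 0, 0], [0, 0.3, 0, 0, 0, 0, 0], [0, 0.3, 0, 0, 0, 0, 0], [0, 0.2, 0, 0, 0, 0, 0], [0, 0, 0, 0, 0, 0, 0], [0, 0, 0, 0, 0, 0, 0]]]'

```text
t: 33.98
tool_pos: [679.4, 31.3, 167.5]
orientation: [-1.266, -1.111, 1.114]
force: [0.3, 0.1, 0.5]
gripper_width: 0.1
```

Emit:
arm_command --motion '[[[0, 0.1, 0, 0, 0, 0, 0], [0, 0.1, 0, 0, 0, 0, 0], [0, 0.05, 0, 0, 0, 0, 0], [0, 0, 0, 0, 0, 0, 0]]]'

```text
t: 34.32
tool_pos: [680.1, 31.3, 158.5]
orientation: [-1.267, -1.113, 1.113]
force: [0.3, -0.2, -0.4]
gripper_width: -0.1
```

Emit:
arm_command --motion '[[[0, 0.05, 0, 0, 0, 0, 0], [0, 0.05, 0, 0, 0, 0, 0], [0, 0.05, 0, 0, 0, 0, 0], [0, 0, 0, 0, 0, 0, 0]]]'

```text
t: 34.65
tool_pos: [680.6, 31.2, 153.3]
orientation: [-1.268, -1.114, 1.113]
force: [-2.5, -0.4, 8.5]
gripper_width: -0.1
```

Emit:
arm_command --motion '[[[0, 0.05, 0, 0, 0, 0, 0], [0, 0.05, 0, 0, 0, 0, 0], [0, 0.05, 0, 0, 0, 0, 0], [0, 0, 0, 0, 0, 0, 0]]]'

```text
t: 34.98
tool_pos: [680.6, 31.2, 148.0]
orientation: [-1.269, -1.114, 1.113]
force: [-4.0, -0.8, 13.0]
gripper_width: 0.2
```

Emit:
arm_command --motion '[[[0, 0.05, 0, 0, 0, 0, 0], [0, 0.03, 0, 0, 0, 0, 0], [0, 0, 0, 0, 0, 0, 0]]]'

```text
t: 35.23
tool_pos: [680.5, 31.1, 145.0]
orientation: [-1.269, -1.114, 1.113]
force: [-4.2, -0.1, 11.3]
gripper_width: -0.3
```

Emit:
arm_command --motion '[[[0, 0.03, 0, 0, 0, 0, 0], [0, 0.02, 0, 0, 0, 0, 0], [0, 0, 0, 0, 0, 0, 0]]]'

```text
t: 35.48
tool_pos: [680.6, 31.1, 143.1]
orientation: [-1.269, -1.114, 1.113]
force: [-5.7, -0.6, 12.9]
gripper_width: 0.0
```

Emit:
arm_command --motion '[[[0, 0.03, 0, 0, 0, 0, 0], [0, 0, 0, 0, 0, 0, 0]]]'

```text
t: 35.65
tool_pos: [680.6, 31.1, 143.0]
orientation: [-1.27, -1.115, 1.112]
force: [-6.9, 0.1, 20.7]
gripper_width: 0.4
```

Emit:
arm_command --motion '[[[0, -0.1, 0, 0, 0, 0, 0], [0, -0.3, 0, 0, 0, 0, 0], [0, -0.5, 0, 0, 0, 0, 0], [0, -0.5, 0, 0, 0, 0, 0.2], [0, 0, 0.7, 0, 0, 0, 0.55], [0, 0, 0.8, 0, 0, 0, 0.55], [0, 0, 0.7, 0, 0, 0, 0.55], [0, 0, 0, 0, 0, 0, 0.55]]]'

```text
t: 36.32
tool_pos: [587.5, 43.5, 195.9]
orientation: [-1.264, -1.11, 1.116]
force: [1.1, -1.0, 0.2]
gripper_width: 47.2
```

Emit:
arm_command --motion '[[[0, 0, 0, 0, 0, 0, 0.55], [0, 0, 0, 0, 0, 0, 0.55]]]'

```text
t: 36.48
tool_pos: [593.9, 42.5, 196.8]
orientation: [-1.269, -1.114, 1.112]
force: [0.8, -0.0, 0.4]
gripper_width: 47.2
```

```bash
python3 plan.py 590.8 42.9 33 172.7; python3 - <<'E'
from h import *
b=snap('side','s21.png')
I=b['img'][120:270,180:380]; cv2.imwrite('pics/s21c.png',cv2.resize(I,None,fx=4,fy=4,interpolation=2)[:,:,::-1])
E
```

```text
t 36.48 pos [593.9  42.5 196.8] ang 172.58 down [ 0.002 -0.    -1.   ] w 47.2 F [ 0.8 -0.   0.4]
 shift units (tool now) [-2.000e-03  4.094e+00  8.600e-02] | turn ry total -0.02
 shift units if turned first [-1.000e-03  4.094e+00  7.900e-02]
```

View pics/s21c.png

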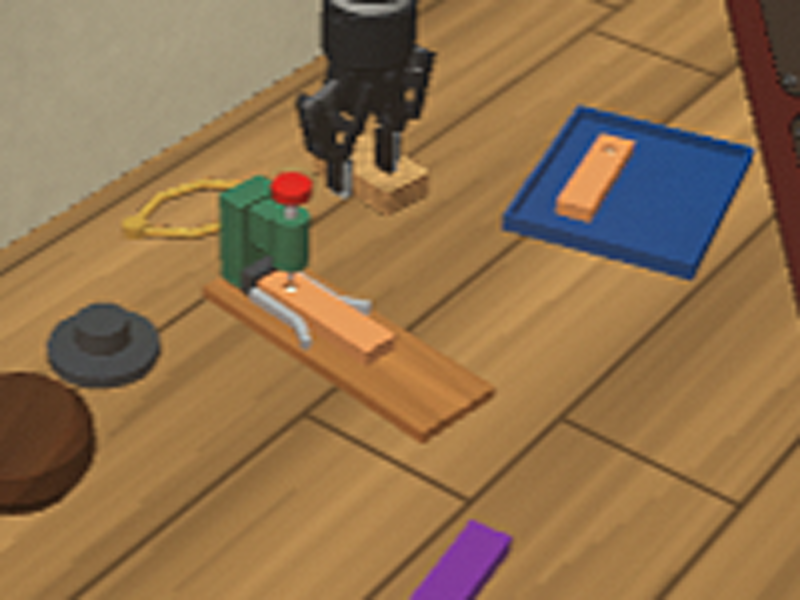

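Emit:
arm_command --motion '[[[0, 0.8, 0.09, 0, 0, 0, 0.55], [0, 0.9, 0, 0, 0, 0, 0.55], [0, 0.9, 0, 0, 0, 0, 0.55], [0, 0.7, 0, 0, 0, 0, 0.55], [0, 0.4, 0, 0, 0, 0, 0.55], [0, 0.2, 0, 0, 0, 0, 0.55], [0, 0.15, 0, 0, 0, 0, 0.55], [0, 0, 0, 0, 0, 0, 0.55]]]'

```text
t: 37.2
tool_pos: [589.9, 43.0, 33.6]
orientation: [-1.267, -1.113, 1.113]
force: [-0.3, -0.2, -0.5]
gripper_width: 46.9
```

Emit:
arm_command --motion '[[[0, 0, 0, 0, 0, 0, 0.55], [0, 0, 0, 0, 0, 0, 0.45], [0, 0, 0, 0, 0, 0, 0.35], [0, 0, 0, 0, 0, 0, 0.3], [0, 0, 0, 0, 0, 0, 0.3], [0, 0, 0, 0, 0, 0, 0.3]]]'

```text
t: 37.7
tool_pos: [590.6, 43.0, 35.8]
orientation: [-1.27, -1.115, 1.112]
force: [-0.9, 0.5, 7.8]
gripper_width: 34.6
```

Emit:
arm_command --motion '[[[0, -0.03, 0.2, 0, 0, 0, 0.3], [0, 0, 0.3, 0, 0, 0, 0.3], [0, 0, 0.4, 0, 0, 0, 0.3], [0, 0, 0.5, 0, 0, 0, 0.3], [0, 0, 0.5, 0, 0, 0, 0.3], [0, 0, 0.4, 0, 0, 0, 0.3], [0, 0, 0.3, 0, 0, 0, 0.3], [0, 0, 0, 0, 0, 0, 0.3]]]'

```text
t: 38.37
tool_pos: [483.7, 57.0, 35.9]
orientation: [-1.266, -1.113, 1.114]
force: [-1.2, 0.3, 0.4]
gripper_width: 34.8
```

Emit:
arm_command --motion '[[[0, 0, 0, 0, 0, 0, 0.3], [0, -0.3, 0, 0, 0, 0, 0.3], [0, -0.6, 0, 0, 0, 0, 0.3], [0, -0.6, 0, 0, 0.5, 0, 0.3], [0, -0.2, 0, 0, 1, 0, 0.3], [0, 0, 0, 0, 1, 0, 0.3], [0, 0, 0, 0, 1, 0, 0.3], [0, 0, 0, 0, 1, 0, 0.3]]]'

```text
t: 39.03
tool_pos: [487.5, 56.4, 103.9]
orientation: [-1.437, -0.753, 0.751]
force: [-0.6, -0.9, -0.8]
gripper_width: 34.4
```

```bash
python3 plan.py 561 -285 70 104; python3 - <<'E'
from h import *
b=snap('side','s22.png')
I=b['img'][120:270,180:380]; cv2.imwrite('pics/s22c.png',cv2.resize(I,None,fx=4,fy=4,interpolation=2)[:,:,::-1])
E
```

```text
t 39.03 pos [487.5  56.4 103.9] ang 145.28 down [ 0.001 -0.    -1.   ] w 34.4 F [-0.6 -0.9 -0.8]
 shift units (tool now) [-5.968  0.851 -6.371] | turn ry total 6.879
 shift units if turned first [-0.281  0.848 -8.726]
```

View pics/s22c.png

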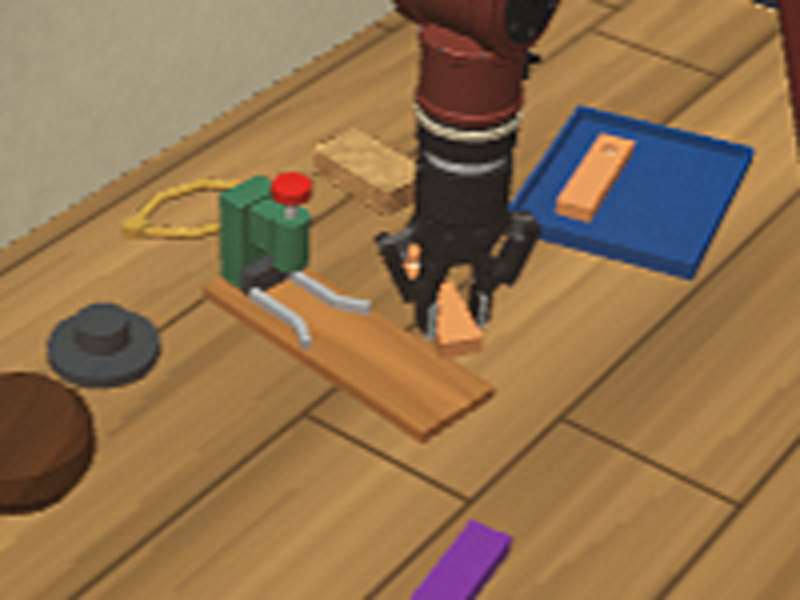

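Emit:
arm_command --motion '[[[0, 0, 0, 0, 1, 0, 0.3], [0, 0, 0, 0, 1, 0, 0.3], [0, 0, 0, 0, 1, 0, 0.3], [0, 0, 0, 0, 1, 0, 0.3], [0, 0, 0, 0, 1, 0, 0.3], [0, 0, 0, 0, 1, 0, 0.3], [0, 0, 0, 0, 0.88, 0, 0.3], [0, 0, 0, 0, 0, 0, 0.3]]]'

```text
t: 39.75
tool_pos: [487.0, 56.4, 103.5]
orientation: [-1.562, -0.195, 0.194]
force: [-0.1, -0.3, -0.8]
gripper_width: 34.5
```

```bash
python3 plan.py 495.9 -295.9 70 104
```

```text
t 39.75 pos [487.   56.4 103.5] ang 104.19 down [ 0.  0. -1.] w 34.5 F [-0.1 -0.3 -0.8]
 shift units (tool now) [-1.943  0.838 -8.593] | turn ry total 0.031
 shift units if turned first [-1.915  0.838 -8.599]
```

Emit:
arm_command --motion '[[[-0.1, 0, -0.5, 0, 0.03, 0, 0.3], [-0.2, 0, -0.9, 0, 0, 0, 0.3], [-0.22, 0, -0.95, 0, 0, 0, 0.3], [-0.22, 0, -0.95, 0, 0, 0, 0.3], [-0.22, 0, -0.95, 0, 0, 0, 0.3], [-0.22, 0, -0.95, 0, 0, 0, 0.3], [-0.22, 0.2, -0.95, 0, 0, 0, 0.3], [-0.22, 0.2, -0.95, 0, 0, 0, 0.3]]]'

```text
t: 40.42
tool_pos: [493.3, -237.3, 87.7]
orientation: [-1.563, -0.199, 0.197]
force: [1.3, 0.6, -1.8]
gripper_width: 34.7
```

Emit:
arm_command --motion '[[[-0.2, 0.2, -0.9, 0, 0, 0, 0.3], [-0.1, 0.2, -0.6, 0, 0, 0, 0.3], [0, 0, 0, 0, 0, 0, 0.3], [0, 0, 0, 0, 0, 0, 0.3], [0, 0, 0, 0, 0, 0, 0.3]]]'

```text
t: 40.83
tool_pos: [495.7, -295.4, 71.3]
orientation: [-1.561, -0.195, 0.196]
force: [-0.5, -0.8, -1.5]
gripper_width: 34.6
```

```bash
python3 plan.py 495.9 -295.9 30.5 104;python3 - <<'E'
from h import *
c=snap('top','t23.png');b=snap('side','s23.png')
I=b['img'][100:250,250:450]; cv2.imwrite('pics/s23c.png',cv2.resize(I,None,fx=4,fy=4,interpolation=2)[:,:,::-1])
I=c['img'][150:300,310:470]; cv2.imwrite('pics/t23c.png',cv2.resize(I,None,fx=4,fy=4,interpolation=2)[:,:,::-1])
E
```

```text
t 40.83 pos [ 495.7 -295.4   71.3] ang 104.27 down [-0.001  0.001 -1.   ] w 34.6 F [-0.5 -0.8 -1.5]
 shift units (tool now) [ 0.003  1.019 -0.014] | turn ry total 0.045
 shift units if turned first [ 0.003  1.019 -0.013]
```

View pics/s23c.png

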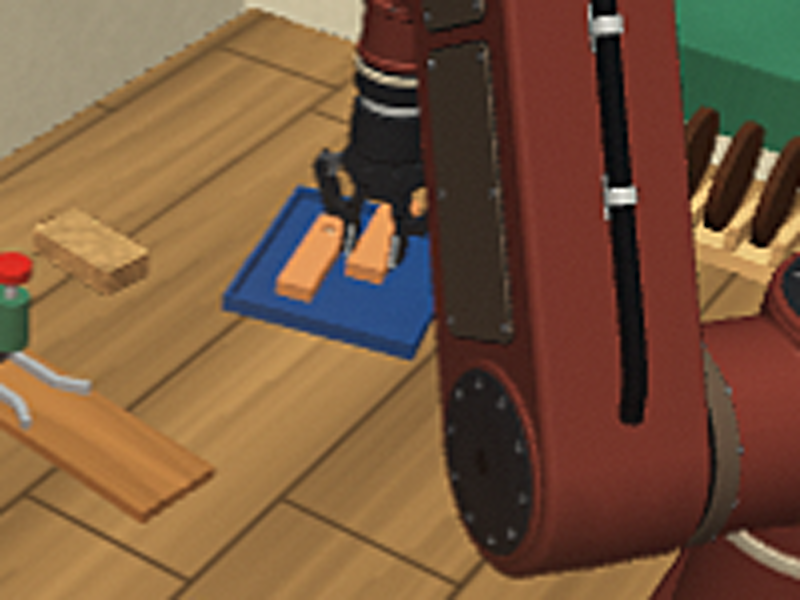

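View pics/t23c.png

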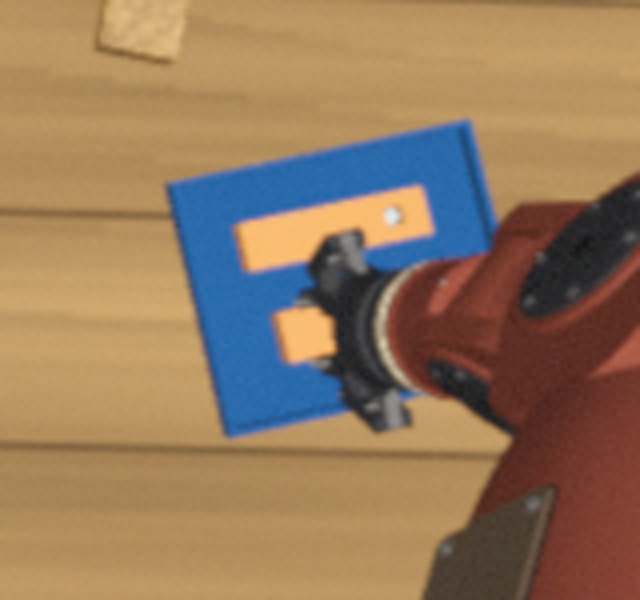

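Clear of strip 1 and the walls. Lower 1.0 unit and release.

Emit:
arm_command --motion '[[[0, 0.3, 0, 0, 0, 0, 0.3], [0, 0.3, 0, 0, 0, 0, 0.3], [0, 0.2, 0, 0, 0, 0, 0.3], [0, 0.1, 0, 0, 0, 0, 0.3], [0, 0.06, 0, 0, 0, 0, 0.3], [0, 0.04, 0, 0, 0, 0, 0.3], [0, 0, 0, 0, 0, 0, 0.3], [0, 0, 0, 0, 0, 0, 0.3]]]'

```text
t: 41.6
tool_pos: [496.1, -296.0, 31.9]
orientation: [-1.563, -0.194, 0.193]
force: [-0.4, -0.2, -0.6]
gripper_width: 34.6
```

Emit:
arm_command --motion '[[[0, 0.02, 0, 0, 0, 0, 0.3], [0, 0.02, 0, 0, 0, 0, 0.3], [0, 0, 0, 0, 0, 0, 0.3]]]'

```text
t: 41.85
tool_pos: [496.0, -296.0, 30.0]
orientation: [-1.562, -0.194, 0.193]
force: [0.3, -0.5, -0.8]
gripper_width: 34.6
```

Emit:
arm_command --motion '[[[0, 0.01, 0, 0, 0, 0, 0.3], [0, 0, 0, 0, 0, 0, 0.3], [0, 0, 0, 0, 0, 0, 0.42], [0, 0, 0, 0, 0, 0, 0.5], [0, 0, 0, 0, 0, 0, 0.5], [0, -0.3, 0, 0, 0, 0, 0.5], [0, -0.6, 0, 0, 0, 0, 0.5], [0, -0.9, 0, 0, 0, 0, 0.5]]]'

```text
t: 42.52
tool_pos: [494.0, -294.5, 99.7]
orientation: [-1.558, -0.19, 0.196]
force: [1.2, -0.1, -0.1]
gripper_width: 42.6
```

Emit:
arm_command --motion '[[[0, -0.8, 0, 0, 0, 0, 0.5], [0, -0.8, 0, 0, 0, 0, 0.5], [0.5, 0, 0.8, 0, 0, 0, 0.5], [0.5, 0, 0.9, 0, 0, 0, 0.5], [0, 0, 0.9, 0, 0, 0, 0.5], [0, 0, 0.9, 0, 0, 0, 0.5], [0, 0, 0.9, 0, 0, 0, 0.5], [0, 0, 0.9, 0, 0, 0, 0.5]]]'

```text
t: 43.18
tool_pos: [482.2, -78.9, 165.5]
orientation: [-1.562, -0.193, 0.193]
force: [0.6, -0.0, -0.3]
gripper_width: 42.8
```

Emit:
arm_command --motion '[[[0, 0, 0.9, 0, 0, 0, 0.5], [0, 0, 0.9, 0, 0, 0, 0.5], [0, 0, 0.5, 0, 0, 0, 0.5], [0, 0, 0, 0, 0, 0, 0.5], [0, 0, 0, 0, 0, 0, 0.5]]]'

```text
t: 43.6
tool_pos: [460.3, 9.6, 165.7]
orientation: [-1.562, -0.196, 0.195]
force: [0.2, -0.3, -0.6]
gripper_width: 43.1
```

```bash
python3 - <<'E'
from h import *
c=snap('top','t24.png');b=snap('side','s24.png')
print(observe()['tool_pos'])
for s in find_strips(c,22): print(s)
h=np.hstack([c['img'][150:280,320:470],b['img'][130:260,250:400]]); cv2.imwrite('pics/c24.png',cv2.resize(h,None,fx=2.6,fy=2.6,interpolation=2)[:,:,::-1])
E
```

```text
[460.87745473   8.28234017 165.611861  ]
{'px': array([393.8, 206.5]), 'n': np.int32(263), 'c': array([ 573.2, -323. ,   22. ]), 'd': array([ 0.233, -0.972,  0.   ]), 'ang': -76.5, 'L': array([134.1,  33.4]), 'spot': array([ 583.2, -365.2,   20. ])}
{'px': array([500. , 347.5]), 'n': np.int32(263), 'c': array([ 175.8, -626.5,   22. ]), 'd': array([ 0.019, -1.   ,  0.   ]), 'ang': -88.9, 'L': array([64.2, 41.8]), 'spot': None}
```

View pics/c24.png

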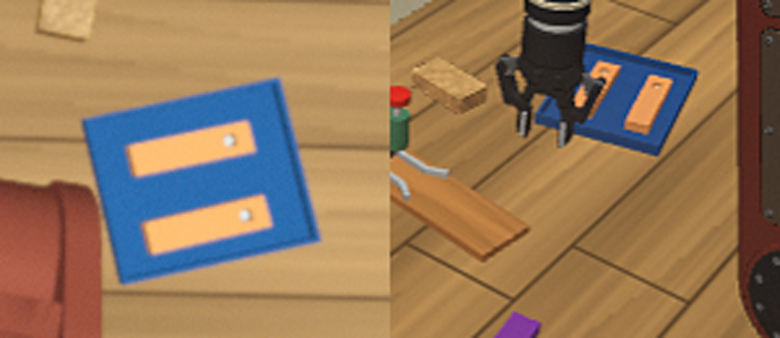

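View pics/t24.png

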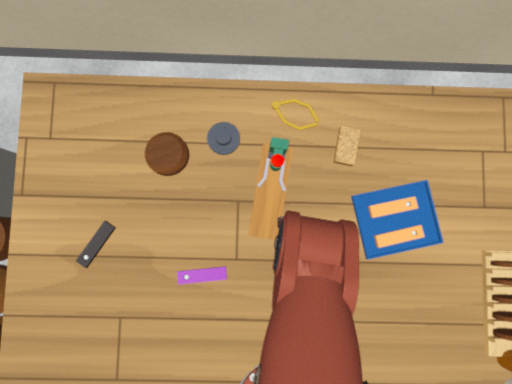

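View pics/s24.png

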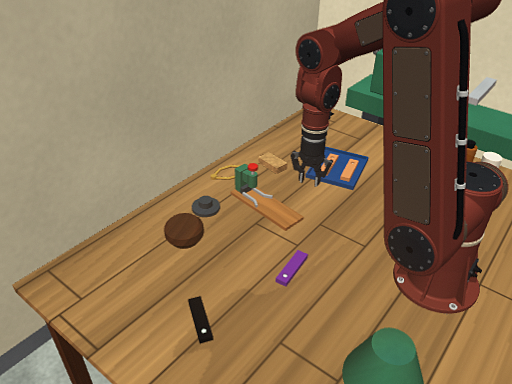

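```bash
python3 -c "
from station import *
print(sign_off())"
```

```text
the job is handed in; nothing more can be done
None
```

Two cedar strips were on the bench, and both are now punched and lying in the blue tray. I saw no third strip in any view. I slid each strip, spot end first, against the stop and pressed the knob. Then I slid it out level and laid it in the tray. The job was handed in at about 44 s of the 210 s limit.

**Punching:** On both presses the resistance rose to about 13 N, fell off as the spring snapped, then rose sharply at the hard stop after about 14 mm of travel. Both plugs looked sunk in the side view straight after punching.

**Final pictures:**
- Both strips lie flat, side by side and spot up on the tray floor.
- The punch is up.
- The bowl blank, faceplate, cork block, and the black and purple look-alikes are at the same places as in the first picture.
- The gripper is clear of everything.

**Checks that fell short:** On the last picture my strip finder picked up only the first strip by colour and a false patch at the right edge of the picture. I confirmed the second strip by eye. I had no direct reading of how far the plugs were driven in, so the marks are judged from the forces and the pictures.

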